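# Load the blade carrier and clamp the produce cutter

## Robot

A 6-joint arm with a two-finger parallel gripper is mounted at the origin on the work surface. World frame = base frame: x ahead of the robot, y to its left, z up, the work surface at z = 0. Lengths are in mm, angles in rad, forces in N, time in s.
With the tool pointing down it reaches from about 275 to 875 mm from the base axis. Payload 12.5 kg.
Tool frame: the origin (TCP) lies at the very end of the fingers, on their centre line; the grasp point (between the pads) lies 19 mm behind it (env.grasp_offset is the distance from the TCP to the grasp point, in mm); z points along the fingers, y is the direction in which the jaws open and shut (so a half turn about z gives the same grasp; the last joint's range is limited). The gripper opens to 85 mm and grips with 20 to 120 N. Pads are 22 mm wide; open, the fingers measure 114 mm over their backs; the gripper's body (76 mm by 85 mm) begins 54 mm behind the grasp point. The pads swing forward as they close: fully open they stand 13 mm farther back than shut.
Start: joints at [-1.359, 0.351, 1.652, -0, 1.139, -0.085], TCP at [160.873, -525.932, 200.49] pointing down, gripper open.
Joint ranges: [-2.75, 2.75], [-0.79, 2.1], [0.01, 2.65], [-1.57, 4.71], [0.07, 3.14], [-2.87, 2.87]. Speed limits (rad/s): [2.22, 2.22, 2.79, 3.14, 3.14, 3.14].

## Interface

Orientations are given as a unit quaternion [x, y, z, w].
In Python, from rig import readout, optics, env gives the robot as it stands.
- The arm moves only by the tool servo_tool, never from a script. Its argument "moves" is a list of rows, each a list of 3 entries, a list of its own where there are three numbers: the opening, from 0 (shut) to 1 (fully open), then the shift along the tool's x, y, z normalised to -1 to 1, where 1 is 50 mm, then the turn, a rotation vector about the tool's x, y, z normalised to -1 to 1, where 1 is 90 degrees. In form: [[fingers, [tx, ty, tz], [ax, ay, az]], ...]. A call has 1 to 10 rows; each row shifts and turns the commanded pose from where the row before left it, along the tool's axes as they then stand; what a row does not reach is not made up. A row lasts 1/10 s, in which the tool goes at most 50 mm and 8.59 degrees, less where a joint would pass 70% of its speed; a pose out of reach is approached as far as the arm can. A call with a number of a shift or a turn outside -1 to 1 is refused whole. A call with a gripper value outside its range is refused whole. The fingers move at their own pace and stop on an object; "force" is the grip in N (left out, the last holds). Time passes only in rows, so rows that do not move let the fingers close. It gives the time, the measured TCP pose, the force and the opening at its end, in the units of the state.
- readout.get_obs(): the state, without advancing time (a new reading comes with each control period).
- optics.snapshot(name): name is "scene" or "top" or "wrist"; returns a dict with "image" (400x640x3 uint8, blue, green, red), "fx", "fy", "cx", "cy" (pixels), "dist" ([k1, k2, p1, p2, k3] as OpenCV has them; the pictures are not rectified), "T" (4x4, takes a point from camera to world coordinates). Camera axes: x right, y down, z forward; pixel columns grow to the right and rows downward; lengths in mm; the calibration is good to about 2 mm. A picture is of the moment at which its call begins. There is no depth.
- env.finish_job(): hands the job in, once; it reports no verdict.
Trained networks look in the newest picture that a camera, given by its name, has taken for a name from the list of things; names that differ only in an ending like _2 or _b are one class to them, and where a whole thing is asked for, a point or a joint stands for the part that bears it (a point fixed in the world has none). Each returns a list of dicts, best first, with "score" (0 to 1); they miss things now and then, are a little off and sometimes report something else, mostly with a low value. They report only what shows in the picture. A call takes as long as a camera call. They do not tell look-alikes from the thing itself.
- optics.spot_in(camera, name): "box" ([left, top, width, height] in pixels, round what is visible of it).
- optics.silhouettes(camera, name): "pixels" (400x640 bool, what is visible of it) and "box" ([left, top, width, height] in pixels, round what is visible of it).
- optics.pinpoint(camera, name): "xy" ([column, row] in pixels: a listed point, or the origin of a listed thing).
The state is a dict: "t": time; "joint_positions": joint angles; "joint_velocities": joint speeds; "tau": joint torques, N m; "position": TCP position; "tool_rot": TCP orientation; "contact_force": force on the tool from outside, world axes, zero at the start; "ft_torque": the same for the moment, N m; "grip_width": finger opening in mm.
Only numpy, scipy, OpenCV 4.12 (cv2) and the standard library are available. Lean on these libraries where they do the work, as an engineer would, in place of code of your own. Each camera call takes 0.05 s, during which the arm holds its last target. There are 200 camera calls.

## Task

The blade carrier of the produce cutter lies part-way into its guide channel: push it fully home against the end stop with the wooden push stick (its handle is under the low shelf, so draw it out first and then take it by the handle), never touching the sharp carrier with the robot. Take the stick out again and lay it flat on the bench clear of the channel, and, once the carrier is home, turn all three clamp knobs clockwise to their end stops. Leave the other things on the bench where they are.

Things in the scene. Friction and masses are not known exactly. Their poses are not given: they have to be found in the camera images.
- cutter: Produce-cutter base fixed to the bench, aluminium, 150 mm square, steel deck top 46 mm above the bench; turned up to 0.25 rad. Origin: centre of the square at bench level, z up. A straight guide channel 22 mm wide runs along its +y at x = 0, floor 12 mm above the bench; from y = -75 to +67 mm it is roofed by the deck (roof 36 mm above the bench, 9 mm view slot in it). Knobs stand on the deck.
- channel_mouth (a point): On the channel floor's centre line, 12 mm above the bench, at cutter y = -120 mm; its y axis points into the channel. From here to the deck's edge (y = -75 mm) the channel is an open trough with 18 mm high walls, 12 mm thick; outside it, to y = -138 mm, the walls flare to about 50 mm apart.
- carrier: Steel blade carrier: bar 18 mm wide (x), 80 mm long (y), 14 mm high plus a 6 mm blade on top; loose, about 150 g, lying part-way into the channel. Origin: centre of its underside, y along the channel. Fully home its far end meets the end stop: origin at about cutter y = +27 mm, near end 62 mm inside the deck's edge. Sharp: only the stick may touch it.
- stick: Wooden push stick, 170 mm along its y, about 80 g: bar 16 wide, 14 high from the tip (y = +85 mm) back to y = -57, then a block handle 28 x 28, 40 high, centred at y = -71 (too wide for the channel). Origin on the level underside, z up. It starts flat on the bench, handle under the riser's roof, 65 to 85 mm of the tip end standing out.
- stick_tip (a point): Centre of the stick's end face (the pushing tip), 7 mm above its underside.
- stick_handle (a point): Point in the middle of the stick's block handle, 28 mm above the underside; grip it across x (28 mm).
- channel_end (a point): On the channel floor's centre line at the rigid end stop (cutter y = +67 mm), under the deck.
- riser: Low steel shelf fixed on the bench, 140 mm (x) by 130 mm (y), top 58 mm above the bench, roof 6 mm thick, underside 52 mm up; side walls along its y axis at x = +-64 mm; open towards +y and -y. Origin: its centre at bench level. The stick comes out towards its +y.
- knob_a (a joint): Turning of the captive clamp knob near the mouth, on the robot's side: 0 = fully loose, grows clockwise seen from above, 2.4 rad = its tight end stop (it cannot go further). Stays where it is left; about 0.1 N m to turn; starts between 0 and 0.5 rad.
- knob_a_grip (a point): Grip point of that knob (at (x, y) = (-45, -50) mm in the cutter's frame), on its vertical turning axis, at the height to grip; the knob's grip is an upright bar 42 mm long, 14 mm thick and 32 mm high (top 7 mm above this point) along this point's x axis, which turns with the knob; close the fingers along its y.
- knob_b (a joint): Turning of the captive clamp knob near the closed end, on the robot's side: 0 = fully loose, grows clockwise seen from above, 2.4 rad = its tight end stop (it cannot go further). Stays where it is left; about 0.1 N m to turn; starts between 0 and 0.5 rad.
- knob_b_grip (a point): Grip point of that knob (at (x, y) = (-45, +50) mm in the cutter's frame), on its vertical turning axis, at the height to grip; the knob's grip is an upright bar 42 mm long, 14 mm thick and 32 mm high (top 7 mm above this point) along this point's x axis, which turns with the knob; close the fingers along its y.
- knob_c (a joint): Turning of the captive clamp knob half-way along, on the far side: 0 = fully loose, grows clockwise seen from above, 2.4 rad = its tight end stop (it cannot go further). Stays where it is left; about 0.1 N m to turn; starts between 0 and 0.5 rad.
- knob_c_grip (a point): Grip point of that knob (at (x, y) = (+45, 0) mm in the cutter's frame), on its vertical turning axis, at the height to grip; the knob's grip is an upright bar 42 mm long, 14 mm thick and 32 mm high (top 7 mm above this point) along this point's x axis, which turns with the knob; close the fingers along its y.
- tin: Bystander: tin can, 66 mm across, 55 mm high, standing on the riser. Origin under its centre.
- jar: Bystander: jar 68 mm across, 90 mm high. Origin under its centre.
- tape_roll: Bystander: roll of tape lying flat, 90 mm across, 48 mm high. Origin under its centre.
- carton: Bystander: drink carton 70 x 70 x 190 mm high, standing. Origin under its centre.
- squash: Bystander: squash 92 mm across, 78 mm high with its stalk. Origin under its centre.
- mug: Bystander: mug 80 mm across, 95 mm high. Origin under its centre.
- pasta_box: Bystander: small food box 50 x 90 x 35 mm high, lying. Origin under its centre.
Mind the look-alikes: they are no part of the job. Of the things shaped like the carrier, the steel one is meant.

How it is judged:
By the outcome, as a careful person would: the job done as asked, in the order asked, and still so for the second after the job is handed in, with the robot touching nothing.
It also fails if it takes over 72 s, if anything falls off the work surface, if the arm or the gripper's body presses on something with over 40 N, if the wrist force passes 120 N, or if a joint passes its speed limit or range.

## Working session

There is one attempt and no reset: what is moved stays moved. The work goes in short steps, Python scripts to look and compute and a tool call to move; the robot and the scene stay as the last step left them, time stands still between calls to the robot, and variables do not carry over. Pictures are saved under pics/ and viewed, about 8 in all and at most 12, crops included, and the job is handed in when it is done.

Besides the shell and the picture viewer there is one more tool, called by a JSON object that holds its "fn" and its "kwargs", one argument or row to a line. servo_tool: Moves the arm, as the interface text tells. Its arguments: {"type":"object","properties":{"moves":{"type":"array"},"force":{"type":"number"}},"required":["moves"]}

```bash
mkdir -p pics; ls
python3 - <<'E'
from rig import readout, optics, env
import cv2
for c in ("scene","top"):
    s=optics.snapshot(c); cv2.imwrite(f"pics/{c}0.png",s["image"])
    print(c,s["fx"],s["fy"],s["cx"],s["cy"],s["dist"],s["T"])
    for n in ["cutter","channel_mouth","carrier","stick","stick_tip","stick_handle","channel_end","riser","knob_a_grip","knob_b_grip","knob_c_grip","tin","jar","tape_roll","carton","squash","mug","pasta_box"]:
        try: print(n,[(round(d["score"],2),[round(float(v)) for v in d["xy"]]) for d in optics.pinpoint(c,n)][:4])
        except Exception as e: print(n,e)
print(readout.get_obs())
E
```

```text
pics
scene 371.7033535510803 371.7033535510803 316.9132099336586 194.76868817159462 [-0.05906302  0.          0.          0.          0.        ] [[ 7.24190307e-01  4.09700998e-01 -5.54701264e-01  1.15256995e+03]
 [ 6.89256196e-01 -4.04633609e-01  6.00997121e-01 -6.07470469e+02]
 [ 2.17783456e-02 -8.17567572e-01 -5.75420689e-01  6.91677870e+02]
 [ 0.00000000e+00  0.00000000e+00  0.00000000e+00  1.00000000e+00]]
cutter [(0.97, [351, 208])]
channel_mouth [(0.8, [324, 215])]
carrier [(0.64, [338, 259]), (0.64, [410, 216]), (0.49, [326, 179]), (0.47, [335, 209])]
stick [(0.42, [188, 265])]
stick_tip [(0.58, [212, 241])]
stick_handle [(0.37, [232, 323])]
channel_end [(0.66, [370, 191])]
riser [(0.64, [170, 275]), (0.27, [212, 242])]
knob_a_grip [(0.73, [328, 182]), (0.46, [381, 241])]
knob_b_grip [(0.57, [353, 171])]
knob_c_grip [(0.6, [367, 185])]
tin []
jar [(0.59, [316, 294])]
tape_roll [(0.81, [279, 192]), (0.68, [366, 189])]
carton [(0.62, [350, 206]), (0.57, [406, 178]), (0.23, [187, 265])]
squash [(0.61, [232, 322]), (0.46, [282, 194])]
mug [(0.74, [213, 241]), (0.73, [383, 242])]

[... 1217 characters left out ...]
ons': array([-1.35859835e+00,  3.50705696e-01,  1.65179159e+00, -1.07668249e-05,
        1.13908789e+00, -8.45924857e-02]), 'joint_velocities': array([ 8.82300659e-04, -1.39081581e-04, -1.38479667e-05, -4.77387951e-04,
        2.73993157e-03,  3.86117789e-04]), 'tau': array([-7.16185195e-05, -5.06025374e+01, -2.91644597e+01, -1.07729666e-04,
        6.54721262e-04,  8.98175102e-06]), 'position': array([ 160.87301712, -525.9392684 ,  200.48963862]), 'tool_rot': array([ 9.89009286e-01,  1.47853418e-01, -4.64110986e-06,  4.04392019e-06]), 'contact_force': array([-0.48103288, -0.59589686,  0.00756157]), 'ft_torque': array([-0.00142837, -0.02190457,  0.02647514]), 'grip_width': 85.25094439317836}
```

Run:
```python
import cv2
im=cv2.imread("pics/top0.png"); cv2.imwrite("pics/top0c.png",cv2.resize(im[100:320,140:540],(800,440),interpolation=cv2.INTER_CUBIC))
im=cv2.imread("pics/scene0.png"); cv2.imwrite("pics/scene0c.png",cv2.resize(im[110:380,110:470],(800,600),interpolation=cv2.INTER_CUBIC))
```

```text
(no output)
```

View pics/top0c.png

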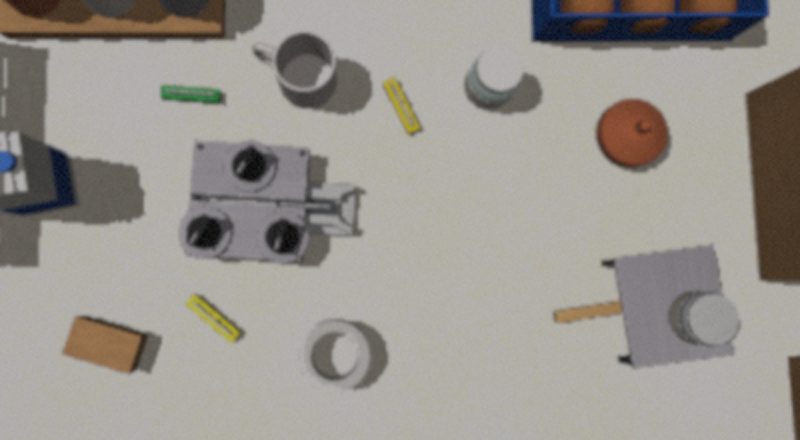

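View pics/scene0c.png

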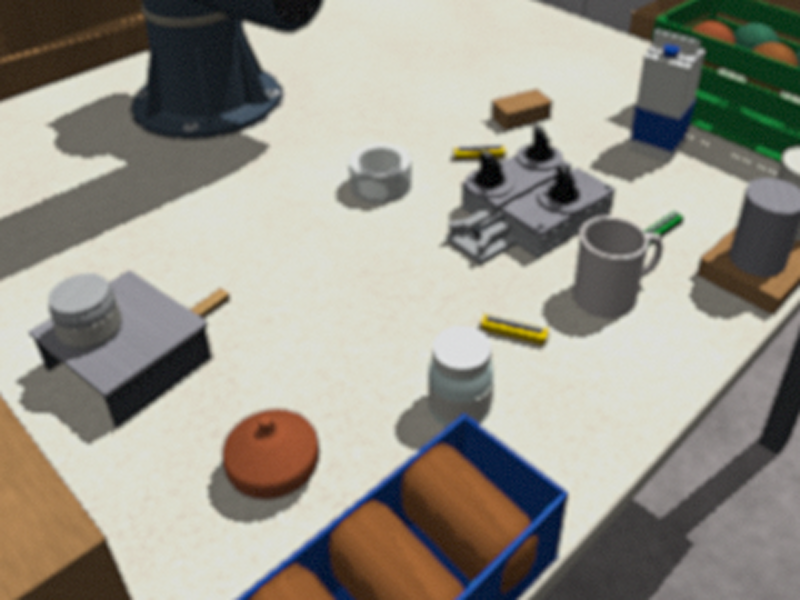

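```bash
cat > h.py <<'E'
import numpy as np, cv2
from scipy.spatial.transform import Rotation as R
from rig import readout, optics, env
def ray(s,px):
    K=np.array([[s["fx"],0,s["cx"]],[0,s["fy"],s["cy"]],[0,0,1]])
    u=cv2.undistortPoints(np.array(px,float).reshape(-1,1,2),K,np.array(s["dist"],float)).reshape(-1,2)
    T=np.array(s["T"]); d=np.c_[u,np.ones(len(u))]@T[:3,:3].T
    return T[:3,3],d
def onz(s,px,z):
    o,d=ray(s,px); return o+d*((z-o[2])/d[:,2])[:,None]
def proj(s,P):
    T=np.array(s["T"]); K=np.array([[s["fx"],0,s["cx"]],[0,s["fy"],s["cy"]],[0,0,1]])
    Rm=T[:3,:3].T
    return cv2.projectPoints(np.array(P,float).reshape(-1,1,3),cv2.Rodrigues(Rm)[0],-Rm@T[:3,3],K,np.array(s["dist"],float))[0].reshape(-1,2)
def fr(x,y,yaw,P):
    c,sn=np.cos(yaw),np.sin(yaw); P=np.atleast_2d(P).astype(float)
    return np.c_[x+c*P[:,0]-sn*P[:,1],y+sn*P[:,0]+c*P[:,1],P[:,2]]
def tri(obs):
    A=0;b=0
    for s,px in obs:
        o,d=ray(s,[px]); d=d[0]/np.linalg.norm(d); M=np.eye(3)-np.outer(d,d); A=A+M; b=b+M@o
    return np.linalg.solve(A,b)
def plan(p,yaw,obs=None):
    """rows' totals (units) to go to TCP p, tool down with tool-x yaw: shift in tool axes, turn about tool z"""
    o=obs or readout.get_obs(); r=R.from_quat(o["tool_rot"]); d=r.inv().apply(np.array(p)-o["position"])
    rt=R.from_euler("z",yaw)*R.from_euler("x",np.pi)
    v=(r.inv()*rt).as_rotvec()
    print("t",round(o["t"],2),"shift mm",d.round(1),"units",(d/50).round(3),"turn units",(v/(np.pi/2)).round(3),"q6",o["joint_positions"][5].round(3))
E
python3 - <<'E'
from h import *
t=optics.snapshot("top"); S=optics.snapshot("scene")
sc=lambda q:(np.array(q)/2+[140,100])
print("deck", onz(t,[sc(q) for q in [(195,142),(309,150),(302,262)]],46).round(1))
print("riser", onz(t,[sc(q) for q in [(613,259),(713,245),(734,355),(632,367)]],58).round(1))
m=optics.silhouettes("top","stick")
for x in m: print("stick",x["score"],x["box"],x["pixels"].sum())
ys,xs=np.nonzero(m[0]["pixels"]); W=onz(t,np.c_[xs,ys],14)[:,:2].astype(np.float32)
print(cv2.minAreaRect(W), cv2.boxPoints(cv2.minAreaRect(W)).round(1))
for n,a,b in [("mouth",(324,215),(310,202)),("end",(370,191),(241,199)),("ka",(328,182),(280,218)),("kb",(353,171),(237,216)),("kc",(367,185),(265,179)),("tip",(212,241),(417,259)),("tipw",)*0 or ("carr",(335,209),(291,201))]:
    print(n,tri([(S,a),(t,b)]).round(1))
E
```

```text
deck [[673.9 218.9  46. ]
 [662.8  70.1  46. ]
 [516.5  78.9  46. ]]
riser [[ 517.3 -319.7   58. ]
 [ 534.5 -449.4   58. ]
 [ 395.9 -466.4   58. ]
 [ 381.9 -336.7   58. ]]
stick 0.59 [417.3, 253.1, 32.0, 8.1] 215
stick 0.18 [231.1, 167.6, 86.7, 64.2] 3951
((448.7248840332031, -295.9601745605469), (17.333066940307617, 88.15142822265625), 7.586423873901367) [[ 434.3 -253.4]
 [ 446.  -340.8]
 [ 463.1 -338.5]
 [ 451.5 -251.1]]
mouth [593.9  30.1  24.4]
end [608.9 218.4  23.8]
ka [545.6 101.9  83.5]
kb [552.6 210.1  78.8]
kc [647.3 143.7 100.2]
tip [ 442.  -253.5    7.5]
carr [595.8  79.4  21. ]
```

```bash
cat >> h.py <<'E'
def rows(p,yaw,n=None,g=0.5,start=None):
    o=readout.get_obs(); r0=R.from_quat(o["tool_rot"]); p0=np.array(o["position"]); p=np.array(p,float)
    rt=R.from_euler("z",yaw)*R.from_euler("x",np.pi); v=(rt*r0.inv()).as_rotvec()
    k=max(int(np.ceil(np.linalg.norm(p-p0)/46)),int(np.ceil(np.degrees(np.linalg.norm(v))/8.3)),1); n=n or k
    print("t",round(o["t"],2),"pos",p0.round(1),"dist",(p-p0).round(1),"turn",v.round(3),"F",o["contact_force"].round(1),"w",round(o["grip_width"],1),"q",o["joint_positions"].round(2),"n",n)
    q=p0.copy(); rc=r0
    for i in range(n):
        tgt=p0+(p-p0)*(i+1)/n; rn=R.from_rotvec(v*(i+1)/n)*r0
        d=(rc.inv().apply(tgt-q)/50).round(2); a=((rc.inv()*rn).as_rotvec()/(np.pi/2)).round(3)
        print([g,d.tolist(),a.tolist()]); q=q+rc.apply(d*50); rc=rc*R.from_rotvec(a*np.pi/2)
    print("end err",(p-q).round(1),(rt*rc.inv()).as_rotvec().round(3))
E
python3 -c "
from h import *
rows([446.2,-277.1,180],1.704)"
```

```text
t 2.05 pos [ 160.9 -525.9  200.5] dist [285.3 248.8 -20.5] turn [ 0.    -0.     1.407] F [0.2 0.1 0.7] w 85.2 q [-1.36  0.35  1.65 -0.    1.14 -0.08] n 10
[0.5, [0.69, -0.31, 0.04], [-0.0, 0.0, -0.09]]
[0.5, [0.73, -0.21, 0.04], [-0.0, 0.0, -0.089]]
[0.5, [0.75, -0.1, 0.04], [-0.0, 0.0, -0.09]]
[0.5, [0.76, -0.0, 0.04], [-0.0, 0.0, -0.089]]
[0.5, [0.75, 0.11, 0.04], [-0.0, -0.0, -0.09]]
[0.5, [0.72, 0.21, 0.05], [-0.0, -0.0, -0.089]]
[0.5, [0.69, 0.31, 0.04], [-0.0, -0.0, -0.09]]
[0.5, [0.64, 0.4, 0.04], [-0.0, -0.0, -0.09]]
[0.5, [0.58, 0.5, 0.04], [-0.0, -0.0, -0.089]]
[0.5, [0.5, 0.56, 0.04], [-0.0, -0.0, -0.09]]
end err [0.1 0.1 0. ] [-0. -0. -0.]
```

{"fn": "servo_tool", "kwargs": {
  "moves": [
    [0.5,[0.69,-0.31,0.04],[0,0,-0.09]],
    [0.5,[0.73,-0.21,0.04],[0,0,-0.089]],
    [0.5,[0.75,-0.1,0.04],[0,0,-0.09]],
    [0.5,[0.76,0,0.04],[0,0,-0.089]],
    [0.5,[0.75,0.11,0.04],[0,0,-0.09]],
    [0.5,[0.72,0.21,0.05],[0,0,-0.089]],
    [0.5,[0.69,0.31,0.04],[0,0,-0.09]],
    [0.5,[0.64,0.4,0.04],[0,0,-0.09]],
    [0.5,[0.58,0.5,0.04],[0,0,-0.089]],
    [0.5,[0.5,0.56,0.04],[0,0,-0.09]]
  ]
}}

```text
t: 3.05
position: [447.2, -276.1, 180.0]
tool_rot: [0.656, 0.755, 0.0, 0.0]
contact_force: [0.1, -1.0, 1.1]
grip_width: 42.6
```

Run:
```python
from h import *
rows([446.2,-277.1,3],1.704)
s=optics.snapshot("wrist"); cv2.imwrite("pics/w1.png",s["image"])
m=optics.silhouettes("wrist","stick")
for x in m[:2]: print("stick",x["score"],x["box"],x["pixels"].sum())
if m:
    ys,xs=np.nonzero(m[0]["pixels"]); W=onz(s,np.c_[xs,ys],14)[:,:2].astype(np.float32)
    print(cv2.boxPoints(cv2.minAreaRect(W)).round(1))
for n in("stick_tip","riser"):print([(d["score"],onz(s,[d["xy"]],7 if n!="riser" else 0).round(1)) for d in optics.pinpoint("wrist",n)])
```

```text
t 3.05 pos [ 447.2 -276.1  180. ] dist [  -1.   -1. -177.] turn [ 0.     0.    -0.006] F [ 0.1 -1.   1.1] w 42.6 q [-0.64  0.33  1.74 -0.    1.07 -0.78] n 4
[0.5, [-0.0, -0.01, 0.89], [0.0, 0.0, 0.001]]
[0.5, [-0.01, -0.0, 0.88], [0.0, 0.0, 0.001]]
[0.5, [-0.0, -0.01, 0.89], [0.0, 0.0, 0.001]]
[0.5, [-0.01, -0.0, 0.88], [0.0, 0.0, 0.001]]
end err [-0.2  0.1 -0. ] [0. 0. 0.]
stick 0.84 [305.2, 154.7, 16.0, 85.8] 1266
[[ 433.6 -255. ]
 [ 446.8 -346.6]
 [ 462.8 -344.3]
 [ 449.6 -252.7]]
[(0.75, array([[ 442.5, -257.6,    7. ]]))]
[(0.9, array([[ 459.6, -392.3,    0. ]]))]
```

{"fn": "servo_tool", "kwargs": {
  "moves": [
    [0.5,[0,0,0.88],[0,0,0]],
    [0.5,[0,0,0.88],[0,0,0]],
    [0.5,[0,0,0.88],[0,0,0]],
    [0.5,[0,-0.02,0.88],[0,0,0]],
    [0,[0,0,0],[0,0,0]],
    [0,[0,0,0],[0,0,0]],
    [0,[0,0,0],[0,0,0]],
    [0,[0,0,0],[0,0,0]]
  ],
  "force": 50
}}

```text
t: 4.05
position: [446.1, -278.4, 6.2]
tool_rot: [0.659, 0.753, 0.0, 0.002]
contact_force: [-0.4, -1.5, -0.3]
grip_width: -0.1
```

Run:
```python
from h import *
o=readout.get_obs(); print(o["position"],o["grip_width"],o["contact_force"])
s=optics.snapshot("wrist"); t=optics.snapshot("top"); S=optics.snapshot("scene")
a=cv2.resize(s["image"],(480,300)); b=cv2.resize(t["image"][200:320,380:540],(400,300),interpolation=2); c=cv2.resize(S["image"][200:340,110:300],(400,295),interpolation=2)
im=np.zeros((600,800,3),np.uint8); im[:300,:480]=a; im[300:,:400]=b; im[300:595,400:]=c
cv2.imwrite("pics/m2.png",im)
```

```text
[ 446.13065803 -278.4046556     6.2366457 ] -0.08678252494255231 [-0.38031145 -1.49319611 -0.33156895]
```

View pics/m2.png

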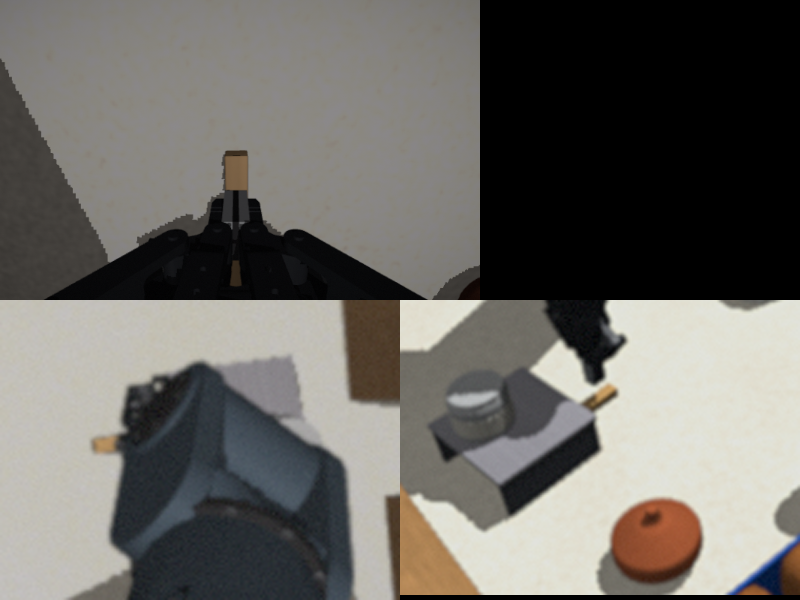

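Run:
```python
from h import *
o=readout.get_obs(); print({k:np.round(v,3) for k,v in o.items()})
S=optics.snapshot("scene"); s=optics.snapshot("wrist")
p=o["position"]
print(proj(S,[p,p+[0,0,8],[441.6,-253.5,14]]).round(1),proj(s,[p,p+[0,0,8],[441.6,-253.5,14]]).round(1))
a=cv2.resize(S["image"][200:280,180:260],(400,400),interpolation=2); b=cv2.resize(s["image"][180:340,240:400],(400,400),interpolation=2)
cv2.imwrite("pics/m3.png",np.hstack([a,b]))
```

```text
{'t': np.float64(4.2), 'joint_positions': array([-0.646,  0.594,  1.851, -0.   ,  0.695, -0.779]), 'joint_velocities': array([ 0.001,  0.012,  0.003,  0.001, -0.005, -0.002]), 'tau': array([-7.8000e-02, -5.4257e+01, -1.9264e+01, -2.0000e-03,  4.0000e-03,
        2.0000e-03]), 'position': array([ 445.669, -277.769,    5.217]), 'tool_rot': array([0.658, 0.753, 0.   , 0.001]), 'contact_force': array([-0.463, -0.332,  0.201]), 'ft_torque': array([ 0.027,  0.001, -0.016]), 'grip_width': np.float64(-0.16)}
[[204.6 246.6]
 [204.2 244.3]
 [211.  239.1]] [[315.1 243.6]
 [315.2 249.8]
 [313.6 206.1]]
```

View pics/m3.png

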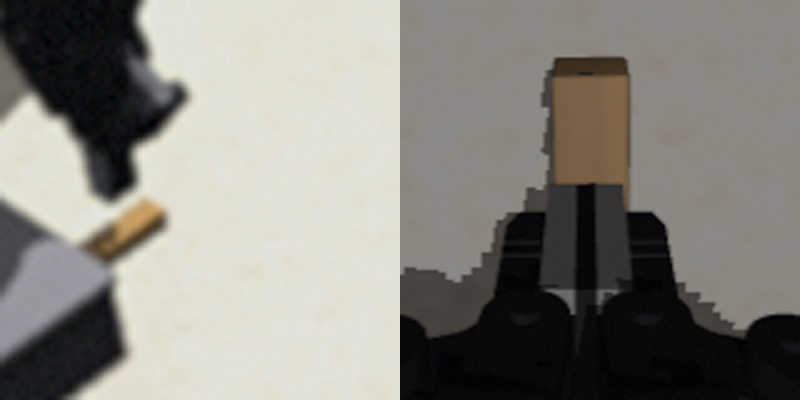

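{"fn": "servo_tool", "kwargs": {
  "moves": [
    [0.5,[0,0,0],[0,0,0]],
    [0.5,[0,0,0],[0,0,0]],
    [0.5,[0,0,0],[0,0,0]]
  ]
}}

```text
t: 4.6
position: [445.1, -277.3, 4.0]
tool_rot: [0.658, 0.753, 0.0, -0.0]
contact_force: [-0.4, 1.1, 1.1]
grip_width: 42.5
```

Run:
```python
from h import *
o=readout.get_obs();print(o["t"],o["position"],o["contact_force"],o["grip_width"])
S=optics.snapshot("scene"); s=optics.snapshot("wrist")
a=cv2.resize(S["image"][200:280,180:260],(400,400),interpolation=2); b=cv2.resize(s["image"][180:340,240:400],(400,400),interpolation=2)
cv2.imwrite("pics/m4.png",np.hstack([a,b]))
```

```text
4.6 [ 445.09306139 -277.33222465    3.95204231] [-0.3927079   1.06640128  1.08760479] 42.49316456438666
```

View pics/m4.png

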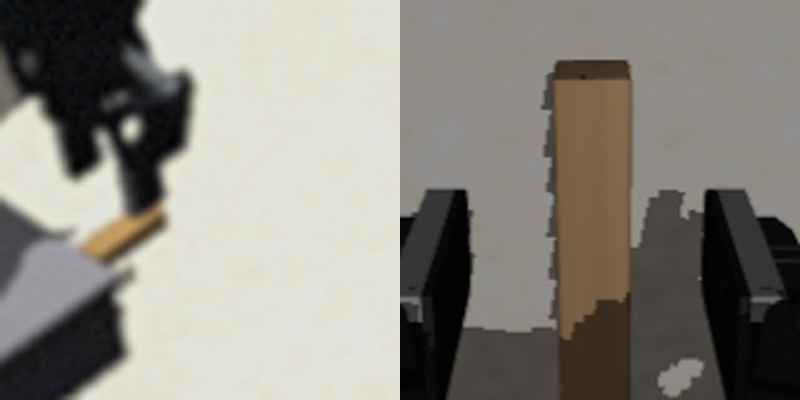

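Run:
```python
from h import *
s=optics.snapshot("wrist"); o=readout.get_obs(); T=s["T"]; print(T.round(3), s["fx"])
p=o["position"];r=R.from_quat(o["tool_rot"])
for dz in (0,-13,-20,-26,-32):
  print(dz,[proj(s,[p+r.apply([x,y,dz]) for y in(-21.2,21.2) for x in (11,-11)]).round(1).tolist()])
print(proj(s,fr(441.6,-253.5,.133,[[8,0,14],[-8,0,14],[8,0,0],[-8,0,0],[8,-60,14],[-8,-60,14]])).round(1))
S=optics.snapshot("scene")
for dz in (0,-13,-20,-26): print(dz,proj(S,[p+r.apply([x,y,dz]) for y in(-25,25) for x in (0,)]).round(1).tolist())
```

```text
[[ 9.91000e-01  1.25000e-01  4.00000e-02  4.34262e+02]
 [ 1.32000e-01 -9.44000e-01 -3.02000e-01 -1.99855e+02]
 [ 0.00000e+00  3.05000e-01 -9.52000e-01  1.78290e+02]
 [ 0.00000e+00  0.00000e+00  0.00000e+00  1.00000e+00]] 344.3437091364339
0 [[[275.7, 224.5], [277.1, 261.1], [353.9, 224.4], [352.6, 261.0]]]
-13 [[[273.0, 233.8], [274.6, 272.5], [356.8, 233.7], [355.2, 272.4]]]
-20 [[[271.4, 239.3], [273.1, 279.3], [358.5, 239.2], [356.8, 279.2]]]
-26 [[[269.9, 244.4], [271.7, 285.6], [360.1, 244.3], [358.3, 285.5]]]
-32 [[[268.3, 249.9], [270.2, 292.3], [361.8, 249.8], [359.8, 292.2]]]
[[330.2 207.3]
 [298.4 207.4]
 [329.1 199.2]
 [299.5 199.3]
 [328.7 309.8]
 [300.  309.8]]
0 [[198.6, 242.8], [211.0, 250.7]]
-13 [[197.8, 239.2], [210.3, 247.1]]
-20 [[197.4, 237.3], [209.9, 245.1]]
-26 [[197.0, 235.6], [209.5, 243.4]]
```

{"fn": "servo_tool", "kwargs": {
  "moves": [
    [0.5,[0,0,0.08],[0,0,0]],
    [0.5,[0,0,0.08],[0,0,0]],
    [0.5,[0,0,0.08],[0,0,0]],
    [0.5,[0,0,0],[0,0,0]]
  ]
}}

```text
t: 5.2
position: [444.7, -277.1, -8.8]
tool_rot: [0.658, 0.753, -0.0, -0.001]
contact_force: [0.2, 0.3, 0.1]
grip_width: 42.8
```

{"fn": "servo_tool", "kwargs": {
  "moves": [
    [0.5,[0,0,0.06],[0,0,0]],
    [0.5,[0,0,0.06],[0,0,0]],
    [0.5,[0,0,0],[0,0,0]],
    [0,[0,0,0],[0,0,0]],
    [0,[0,0,0],[0,0,0]],
    [0,[0,0,0],[0,0,0]],
    [0,[0,0,0],[0,0,0]]
  ],
  "force": 40
}}

```text
t: 5.9
position: [445.2, -277.4, -13.9]
tool_rot: [0.658, 0.753, 0.0, 0.0]
contact_force: [-0.5, 0.0, 0.3]
grip_width: 0.2
```

Run:
```python
from h import *
o=readout.get_obs();print(o["t"],o["position"],o["contact_force"],o["grip_width"])
S=optics.snapshot("scene"); s=optics.snapshot("wrist")
p=o["position"];r=R.from_quat(o["tool_rot"])
for dz in (0,-20,-26,-32,-38,-44): print(dz,proj(S,[p+r.apply([0,0,dz])]).round(1).tolist(),proj(s,[p+r.apply([11,0,dz]),p+r.apply([-11,0,dz])]).round(1).tolist())
a=cv2.resize(S["image"][200:280,170:250],(400,400),interpolation=2); b=cv2.resize(s["image"][180:340,240:400],(400,400),interpolation=2)
cv2.imwrite("pics/m5.png",np.hstack([a,b]))
```

```text
5.9 [ 445.15322469 -277.41796937  -13.91020116] [-0.53751753  0.01505781  0.26256843] 0.15934080887174903
0 [[205.7, 251.6]] [[314.8, 224.5], [314.9, 261.2]]
-20 [[204.6, 246.2]] [[315.0, 239.4], [315.0, 279.4]]
-26 [[204.2, 244.5]] [[315.0, 244.5], [315.0, 285.7]]
-32 [[203.9, 242.8]] [[315.0, 250.0], [315.1, 292.4]]
-38 [[203.5, 241.1]] [[315.1, 255.9], [315.1, 299.5]]
-44 [[203.2, 239.4]] [[315.1, 262.3], [315.1, 307.3]]
```

View pics/m5.png

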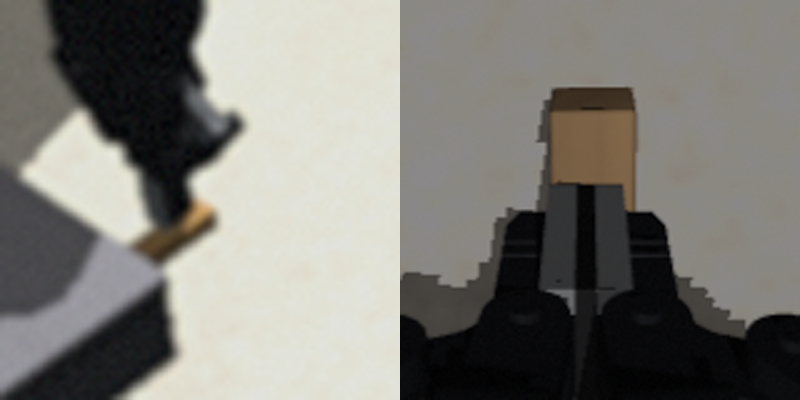

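{"fn": "servo_tool", "kwargs": {
  "moves": [
    [0.5,[0,0,0],[0,0,0]],
    [0.5,[0,0,0],[0,0,0]],
    [0.5,[0,0,0.11],[0,0,0]],
    [0.5,[0,0,0.11],[0,0,0]],
    [0.5,[0,0,0],[0,0,0]],
    [0,[0,0,0],[0,0,0]],
    [0,[0,0,0],[0,0,0]],
    [0,[0,0,0],[0,0,0]],
    [0,[0,0,0],[0,0,0]]
  ],
  "force": 40
}}

```text
t: 6.9
position: [445.3, -277.5, -24.9]
tool_rot: [0.658, 0.753, 0.0, 0.0]
contact_force: [0.3, -0.7, 1.1]
grip_width: 14.9
```

{"fn": "servo_tool", "kwargs": {
  "moves": [
    [0,[0.3,0,0],[0,0,0]],
    [0,[0.6,0,0],[0,0,0]],
    [0,[0.6,0,0],[0,0,0]],
    [0,[0.6,0,0],[0,0,0]],
    [0,[0.6,0,0],[0,0,0]],
    [0,[0.3,0,0],[0,0,0]],
    [0,[0,0,0],[0,0,0]]
  ]
}}

```text
t: 7.6
position: [424.5, -126.8, -24.9]
tool_rot: [0.658, 0.753, -0.0, -0.001]
contact_force: [-0.8, 1.3, 2.0]
grip_width: 14.5
```

{"fn": "servo_tool", "kwargs": {
  "moves": [
    [0.5,[0,0,0],[0,0,0]],
    [0.5,[0,0,0],[0,0,0]],
    [0.5,[0,0,-0.7],[0,0,0]],
    [0.5,[0,0,-0.9],[0,0,0]],
    [0.6,[-0.9,0,-0.4],[0,0,0]],
    [0.6,[-0.4,0,0],[0,0,0]],
    [0.6,[0,0,0],[0,0,0]]
  ]
}}

```text
t: 8.3
position: [434.5, -196.1, 75.7]
tool_rot: [0.66, 0.752, 0.0, 0.001]
contact_force: [-0.1, 0.2, -0.7]
grip_width: 51.4
```

Run:
```python
from h import *
o=readout.get_obs();print(o["t"],o["position"],o["contact_force"],o["grip_width"])
for c in ("wrist","top","scene"):
    s=optics.snapshot(c); cv2.imwrite(f"pics/p6{c}.png",s["image"])
    for x in optics.silhouettes(c,"stick")[:2]: 
        ys,xs=np.nonzero(x["pixels"]); print(c,round(x["score"],2),x["box"],onz(s,[[xs.mean(),ys.mean()]],14).round(1),cv2.boxPoints(cv2.minAreaRect(onz(s,np.c_[xs,ys],14)[:,:2].astype(np.float32))).round(1).tolist())
    for n,z in(("stick_tip",7),("stick_handle",28),("stick",0)):print(c,n,[(round(d["score"],2),np.round(d["xy"]),onz(s,[d["xy"]],z).round(1)[0]) for d in optics.pinpoint(c,n)[:2]])
```

```text
8.3 [ 434.46234879 -196.06875041   75.69971659] [-0.08966033  0.22539302 -0.71360325] 51.39757781576372
wrist 0.78 [295.9, 71.0, 38.1, 250.5] [[ 434.  -196.2   14. ]] [[401.8999938964844, -108.4000015258789], [433.29998779296875, -295.5], [464.1000061035156, -290.3999938964844], [432.6000061035156, -103.19999694824219]]
wrist stick_tip []
wrist stick_handle [(0.76, array([317., 297.]), array([ 444.9, -260.5,   28. ]))]
wrist stick [(0.87, array([314., 197.]), array([ 433.9, -191.9,    0. ]))]
top 0.68 [360.2, 259.8, 35.3, 9.6] [[ 427.2 -149.1   14. ]] [[411.3999938964844, -104.9000015258789], [426.6000061035156, -199.0], [444.20001220703125, -196.1999969482422], [429.0, -102.0999984741211]]
top 0.21 [287.7, 258.0, 38.7, 40.0] [[394.7  39.6  14. ]] [[331.29998779296875, 40.400001525878906], [395.20001220703125, -25.0], [459.70001220703125, 38.099998474121094], [395.79998779296875, 103.4000015258789]]
top stick_tip [(0.77, array([362., 266.]), array([ 422.5, -108.1,    7. ])), (0.68, array([295., 138.]), array([772.4,  70.6,   7. ]))]
top stick_handle []
top stick [(0.56, array([392., 263.]), array([ 431.7, -187.7,    0. ]))]
scene 0.78 [203.0, 214.2, 51.0, 35.5] [[ 438.9 -212.2   14. ]] [[378.70001220703125, -114.5], [411.3999938964844, -290.29998779296875], [474.3999938964844, -278.6000061035156], [441.6000061035156, -102.69999694824219]]
scene stick_tip [(0.67, array([251., 213.]), array([ 420.9, -101.2,    7. ]))]
scene stick_handle [(0.92, array([206., 236.]), array([ 438.4, -263.2,   28. ])), (0.72, array([326., 216.]), array([605.,  25.,  28.]))]
scene stick [(0.78, array([229., 233.]), array([ 440.2, -194.3,    0. ])), (0.62, array([168., 272.]), array([ 456.4, -392.2,    0. ]))]
```

Run:
```python
from h import *
rows([444.3,-258.5,75],1.726,2,0.75)
```

```text
t 9.05 pos [ 433.8 -193.1   75. ] dist [ 10.5 -65.4   0. ] turn [-0.     0.     0.022] F [-0.6  0.6  0.3] w 51.3 q [-0.52  0.4   1.95  0.    0.79 -0.65] n 2
[0.75, [-0.66, 0.02, -0.0], [0.0, -0.0, -0.007]]
[0.75, [-0.67, 0.01, -0.0], [0.0, -0.0, -0.007]]
end err [-0.2  0.2  0. ] [-0.  0. -0.]
```

{"fn": "servo_tool", "kwargs": {
  "moves": [
    [0.75,[-0.66,0.02,0],[0,0,-0.007]],
    [0.75,[-0.67,0.01,0],[0,0,-0.007]],
    [0.75,[0,0,0],[0,0,0]],
    [0.75,[0,0,0.6],[0,0,0]],
    [0.75,[0,0,0.6],[0,0,0]],
    [0.75,[0,0,0.5],[0,0,0]],
    [0.75,[0,0,0.2],[0,0,0]],
    [0.75,[0,0,0],[0,0,0]],
    [0.75,[0,0,0],[0,0,0]]
  ]
}}

```text
t: 9.95
position: [444.9, -258.9, -19.2]
tool_rot: [0.65, 0.76, 0.0, 0.0]
contact_force: [-0.6, -0.1, -0.1]
grip_width: 64.2
```

{"fn": "servo_tool", "kwargs": {
  "moves": [
    [0,[0,0,0],[0,0,0]],
    [0,[0,0,0],[0,0,0]],
    [0,[0,0,0],[0,0,0]],
    [0,[0,0,0],[0,0,0]]
  ],
  "force": 80
}}

```text
t: 10.35
position: [445.0, -259.1, -19.0]
tool_rot: [0.65, 0.76, 0.0, 0.001]
contact_force: [-2.0, 1.7, 8.4]
grip_width: 26.6
```

Run:
```python
from h import *
rows([571,-178,41],1.497,None,0)
```

```text
t 10.35 pos [ 445.  -259.1  -19. ] dist [126.   81.1  60. ] turn [ 0.001  0.001 -0.229] F [-2.   1.7  8.4] w 26.6 q [-0.62  0.63  1.88  0.    0.63 -0.77] n 4
[0, [0.3, 0.69, -0.3], [0.0, 0.0, 0.036]]
[0, [0.34, 0.66, -0.3], [0.0, 0.0, 0.037]]
[0, [0.38, 0.65, -0.3], [0.001, 0.0, 0.036]]
[0, [0.42, 0.62, -0.3], [-0.0, 0.001, 0.037]]
end err [ 0.1 -0.1 -0.1] [-0.001 -0.     0.   ]
```

Lift first, then travel.

{"fn": "servo_tool", "kwargs": {
  "moves": [
    [0,[0,0,-0.3],[0,0,0]],
    [0,[0,0,-0.5],[0,0,0]],
    [0,[0,0,-0.4],[0,0,0]],
    [0,[0.3,0.69,0],[0,0,0.036]],
    [0,[0.34,0.66,0],[0,0,0.037]],
    [0,[0.38,0.65,0],[0,0,0.036]],
    [0,[0.42,0.62,0],[0,0,0.037]],
    [0,[0,0,0],[0,0,0]],
    [0,[0,0,0],[0,0,0]]
  ]
}}

```text
t: 11.25
position: [570.5, -177.1, 39.9]
tool_rot: [0.732, 0.681, -0.0, -0.0]
contact_force: [-0.0, -0.2, -1.1]
grip_width: 26.7
```

```bash
cat > fit.py <<'E'
from h import *
from scipy.optimize import least_squares
def look(cams=("top","scene","wrist")):
    L={}
    for c in cams:
        s=optics.snapshot(c); cv2.imwrite(f"pics/f_{c}.png",s["image"]); L[c]=s
    return L
CP={"cutter":(0,0,0),"channel_mouth":(0,-120,12),"channel_end":(0,67,12),"knob_a_grip":(-45,-50,None),"knob_b_grip":(-45,50,None),"knob_c_grip":(45,0,None)}
def fitcutter(L,x0=(595,149,-.074,78),cams=("top","scene"),verbose=1):
    ob=[]
    for c in cams:
        for n in CP:
            for d in optics.pinpoint(c,n)[:3]: ob.append((c,n,np.array(d["xy"]),d["score"]))
    def res(v,full=False):
        out=[]
        for c,n,xy,sc in ob:
            P=list(CP[n]); P[2]=v[3] if P[2] is None else P[2]
            out.append(proj(L[c],fr(v[0],v[1],v[2],P))[0]-xy)
        return np.array(out) if full else np.array(out).ravel()
    f=least_squares(res,x0,loss="cauchy",f_scale=1.0,x_scale=(1,1,.02,2))
    if verbose:
        for (c,n,xy,sc),e in zip(ob,res(f.x,True)): print(c,n,round(sc,2),e.round(1))
    print("cutter",f.x.round(3)); return f.x
E
python3 - <<'E'
from fit import *
o=readout.get_obs();print(o["t"],o["position"],o["contact_force"],o["grip_width"])
L=look(); fitcutter(L)
for c in L:
    s=L[c]
    for n,z in(("stick_tip",55),("stick_handle",78),("stick",48)):print(c,n,[(round(d["score"],2),np.round(d["xy"]),onz(s,[d["xy"]],z).round(1)[0]) for d in optics.pinpoint(c,n)[:2]])
T=optics.silhouettes("wrist","stick")
for x in T[:1]:
    ys,xs=np.nonzero(x["pixels"]); print(x["score"],x["box"]); cv2.imwrite("pics/maskw.png",x["pixels"].astype(np.uint8)*255)
E
```

```text
11.25 [ 570.48372204 -177.11808194   39.94902022] [-0.0084143  -0.20369573 -1.12740656] 26.68137729220726
top cutter 0.96 [-2.9  0.1]
top channel_mouth 0.67 [0.3 0.1]
top channel_end 0.89 [0.  0.3]
top knob_a_grip 0.71 [1.1 0.9]
top knob_a_grip 0.47 [-84.3   9.1]
top knob_b_grip 0.58 [ 2. -1.]
top knob_c_grip 0.76 [-0.4 -4.1]
top knob_c_grip 0.42 [-118.6   31.9]
top knob_c_grip 0.19 [-223.1  -76.3]
scene cutter 0.9 [-0.2 -1. ]
scene cutter 0.53 [-15.1  16.7]
scene channel_mouth 0.63 [0.4 1.1]
scene channel_end 0.87 [ 1.  -0.5]
scene channel_end 0.46 [-37.5  16.9]
scene knob_a_grip 0.46 [ 2.3 -0.9]
scene knob_b_grip 0.72 [-52.   -7.8]
scene knob_b_grip 0.51 [2.7 0.4]
scene knob_c_grip 0.61 [196.4 -84.8]
scene knob_c_grip 0.49 [-0.6  0.3]
scene knob_c_grip 0.29 [ 56.7 -21.8]
cutter [ 6.00318e+02  1.53044e+02 -6.50000e-02  8.10830e+01]
top stick_tip [(0.56, array([328., 203.]), array([586.7, -17.8,  55. ])), (0.18, array([280., 216.]), array([554.7, 107.6,  55. ]))]
top stick_handle [(0.25, array([362., 207.]), array([ 574.9, -101.3,   78. ]))]
top stick [(0.85, array([361., 207.]), array([ 576.3, -103. ,   48. ]))]
scene stick_tip [(0.87, array([311., 209.]), array([576. ,  -5.4,  55. ]))]
scene stick_handle [(0.6, array([258., 229.]), array([ 560.4, -181.6,   78. ])), (0.56, array([405., 180.]), array([698.3, 282.5,  78. ]))]
scene stick [(0.6, array([286., 225.]), array([570. , -96.7,  48. ])), (0.58, array([408., 176.]), array([669.5, 353.9,  48. ]))]
wrist stick_tip []
wrist stick_handle [(0.61, array([312., 289.]), array([ 567.7, -183.6,   78. ]))]
wrist stick [(0.67, array([315., 111.]), array([ 575.1, -107.6,   48. ]))]
0.96 [279.6, 0.0, 68.7, 337.6]
```

```bash
cat > ov.py <<'E'
from fit import *
def overlay(s,im,v,off,k):
    x,y,w=v[:3]
    def line(P,col):
        q=(proj(s,fr(x,y,w,P))-off+0.5)*k-0.5
        for a,b in zip(q[:-1],q[1:]): cv2.line(im,tuple(int(round(t)) for t in a),tuple(int(round(t)) for t in b),col,1,cv2.LINE_AA)
    line([(-75,-75,46),(75,-75,46),(75,75,46),(-75,75,46),(-75,-75,46)],(0,0,255))
    line([(0,-75,46),(0,67,46)],(0,255,0))
    for sx in(-11,11): line([(sx,-75,30),(sx,-120,30)],(255,0,0))
    return im
E
python3 - <<'E'
from ov import *
L=look(("top","wrist")); v=[600.3,153,-.065]
c=L["top"]["image"][150:240,215:375]; a=overlay(L["top"],cv2.resize(c,(800,450),interpolation=2),v,np.array([215,150]),5)
w=overlay(L["wrist"],L["wrist"]["image"].copy(),v,np.zeros(2),1)
cv2.imwrite("pics/ov1.png",a)
cv2.imwrite("pics/ov1w.png",w)
E
```

```text
(no output)
```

View pics/ov1.png

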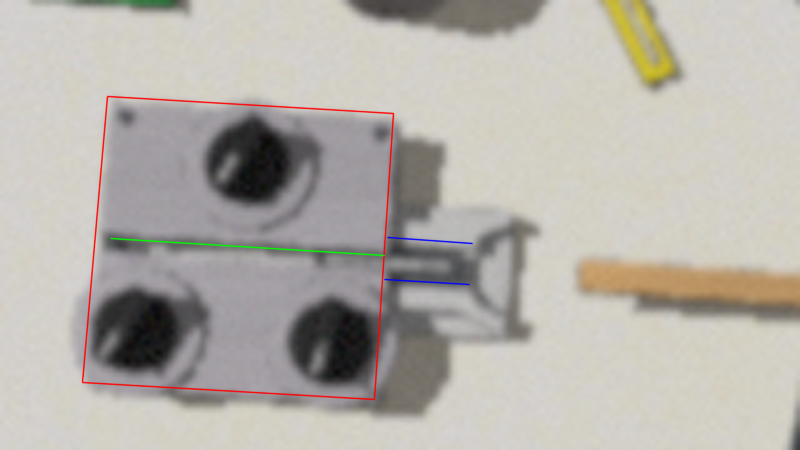

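View pics/ov1w.png

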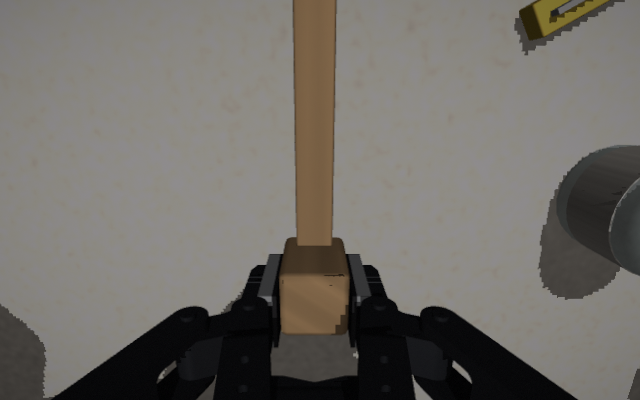

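```bash
cat > ef.py <<'E'
from fit import *
from scipy.ndimage import map_coordinates
def edgefit(s,segs,v0,free=(0,1,2),iters=6,rng=5,sign=None,sig=0.7):
    g=cv2.GaussianBlur(s["image"].astype(np.float32).mean(2),(0,0),sig); v=np.array(v0,float)
    P=[];N=[];S=[]
    for a,b,sg in segs:
        a=np.array(a,float);b=np.array(b,float)
        for t in np.linspace(0,1,15): P.append(a+(b-a)*t);N.append(b-a);S.append(sg)
    P=np.array(P);N=np.array(N);S=np.array(S)
    for it in range(iters):
        q=proj(s,fr(*v,P)); q2=proj(s,fr(*v,P+N/np.linalg.norm(N,axis=1)[:,None]))
        n=q2-q; n=np.c_[-n[:,1],n[:,0]]/np.linalg.norm(n,axis=1)[:,None]
        r=np.arange(-rng,rng+.01,.1); 
        I=np.array([map_coordinates(g,[(q[:,1]+k*n[:,1]),(q[:,0]+k*n[:,0])],order=1) for k in r])
        G=np.gradient(I,axis=0)*S; G=G*np.exp(-(r/rng*1.3)**2)[:,None]
        k=r[G.argmax(0)]; tgt=q+k[:,None]*n
        f=least_squares(lambda w:((proj(s,fr(*w,P))-tgt)*n).sum(1),v,loss="soft_l1",f_scale=.4,x_scale=(1,1,.01)); v=f.x; rng=max(2.0,rng*.7)
    print("fit",v.round(4),"rms px",np.sqrt(np.median(((proj(s,fr(*v,P))-tgt)*n).sum(1)**2)).round(2)); return v
# sign: intensity change to the right-hand normal (-dy,dx in image) when walking a->b
E
python3 - <<'E'
from ef import *
s=optics.snapshot("top"); o=readout.get_obs(); print(o["t"],o["position"])
# a->b in +y (image left, d=(-1,0)) : normal=(0,-1) (up). bright above?
far=[((75,-68,46),(75,-30,46),1),((75,30,46),(75,68,46),1)]
slot=[((4.5,-60,46),(4.5,55,46),1),((-4.5,-60,46),(-4.5,55,46),-1)]
near=[((-75,-20,46),(-75,20,46),-1)]
# a->b in +x (image up, d=(0,-1)): normal=(1,0) right
front=[((20,-75,46),(70,-75,46),-1)]
back=[((-10,75,46),(70,75,46),-1)]
v0=[598,153,-.065]
v=edgefit(s,far+slot,v0); edgefit(s,far+slot+back,v0); edgefit(s,slot+back,v0); edgefit(s,far+back,v0)
# stick: underside ~60 -> top face 74 ; origin (x,y,yaw)
st=[((8,-20,74),(8,82,74),1),((-8,-20,74),(-8,82,74),-1)]
tip=[((-6,85,74),(6,85,74),-1)]
for z in (-3,0,3):
    a=[tuple(np.array(p)+[0,0,z] for p in q[:2])+(q[2],) for q in st+tip]; w=edgefit(s,a,[575,-106,-.065]); print(z,"tip",fr(*w,(0,85,0)).round(1),"handle",fr(*w,(0,-71,0)).round(1))
E
```

```text
12.65 [ 570.45356556 -177.64330462   39.98086105]
fit [ 5.985837e+02  1.557576e+02 -5.730000e-02] rms px 0.08
fit [ 5.983487e+02  1.511483e+02 -6.340000e-02] rms px 0.02
fit [ 5.996836e+02  1.510302e+02 -5.950000e-02] rms px 0.03
fit [ 5.971207e+02  1.513206e+02 -6.510000e-02] rms px 0.02
fit [ 5.711294e+02 -1.047699e+02 -1.214000e-01] rms px 0.19
-3 tip [[581.4 -20.4   0. ]] handle [[ 562.5 -175.2    0. ]]
fit [ 5.712938e+02 -1.046890e+02 -1.153000e-01] rms px 0.19
0 tip [[581.1 -20.3   0. ]] handle [[ 563.1 -175.2    0. ]]
fit [ 5.705117e+02 -1.044317e+02 -1.225000e-01] rms px 0.15
3 tip [[580.9 -20.1   0. ]] handle [[ 561.8 -174.9    0. ]]
```

```bash
cat > sk.py <<'E'
from fit import *
def stickfit(s,ztop,box):
    """orange top-face centre line from colour"""
    l,t,w,h=box; im=s["image"][t:t+h,l:l+w].astype(float); sat=im[:,:,2]-im[:,:,0]
    C=[]
    for c in range(w):
        a=np.clip(sat[:,c]-25,0,None)
        if a.sum()>120: C.append((l+c,t+(a*np.arange(h)).sum()/a.sum()))
    C=np.array(C); W=onz(s,C,ztop); k=np.polyfit(W[:,1],W[:,0],1)
    r=W[:,0]-np.polyval(k,W[:,1]); k=np.polyfit(W[abs(r)<1.5,1],W[abs(r)<1.5,0],1)
    print("n",len(C),"cols",C[0],C[-1],"yaw",-np.arctan(k[0]),"x at tip end",np.polyval(k,W[:,1].max()),"ymax",W[:,1].max(), "rms",np.std(r))
    return k
E
python3 - <<'E'
from sk import *
s=optics.snapshot("top"); 
k=stickfit(s,72,(325,190,45,25)); print(np.polyval(k,[-20,-177]))
E
```

```text
n 39 cols [331.         204.56521739] [369.         207.24340176] yaw -0.07832609620765207 x at tip end 581.6824701145323 ymax -23.697027632313006 rms 0.1776984350139613
[581.97263749 569.65023084]
```

Run:
```python
from h import *
rows([578,-177,-3],1.5085,3,0)
```

```text
t 12.7 pos [ 570.4 -177.6   40. ] dist [  7.6   0.6 -43. ] turn [0.    0.    0.012] F [ 0.8 -0.3 -1.5] w 26.9 q [-0.38  0.64  1.64 -0.    0.86 -0.31] n 3
[0, [0.01, 0.05, 0.29], [0.0, 0.0, -0.002]]
[0, [0.01, 0.05, 0.28], [0.0, 0.0, -0.003]]
[0, [0.0, 0.05, 0.29], [0.0, 0.0, -0.002]]
end err [0.  0.2 0. ] [0.    0.    0.001]
```

{"fn": "servo_tool", "kwargs": {
  "moves": [
    [0,[0.01,0.05,0.29],[0,0,-0.002]],
    [0,[0.01,0.05,0.28],[0,0,-0.003]],
    [0,[0,0.05,0.29],[0,0,-0.002]],
    [0,[0,0,0],[0,0,0]],
    [0,[0,0,0],[0,0,0]],
    [0,[0,0,0],[0,0,0]]
  ]
}}

```text
t: 13.3
position: [578.2, -177.3, -2.7]
tool_rot: [0.729, 0.685, 0.0, 0.0]
contact_force: [-0.3, -0.7, -1.3]
grip_width: 26.7
```

Run:
```python
from sk import *
from ov import overlay
o=readout.get_obs();print(o["t"],o["position"],o["contact_force"],o["grip_width"])
L=look(("top","scene")); s=L["top"]
k=stickfit(s,28,(325,190,45,25)); print(np.polyval(k,[-22,-177]))
for c in L: 
  for d in optics.pinpoint(c,"stick_tip")[:1]: print(c,d)
v=[598,151,-.063]
print("channel x at y=-22,-177:",598+ (-22-151)*.063,598-.063*(328))
a=overlay(s,cv2.resize(s["image"][165:235,225:345],(800,467),interpolation=2),v,np.array([225,165]),800/120)
P=lambda z:fr(578,-177,-.063,[(x,y,z) for x,y in((8,60),(8,156),(-8,156),(-8,60))])
q=((proj(s,P(30))-[225,165]+.5)*800/120-.5).round().astype(int)
cv2.polylines(a,[q.reshape(-1,1,2)],False,(255,0,255),1)
cv2.imwrite("pics/ov2.png",a)
im=L["scene"]["image"][165:265,240:400]; cv2.imwrite("pics/sc2.png",cv2.resize(im,(800,500),interpolation=2))
```

```text
13.3 [ 578.20913721 -177.25547489   -2.74188781] [-0.28119328 -0.73599986 -1.26017196] 26.727700998104137
n 40 cols [330.         204.00490196] [369.         206.28115942] yaw -0.06659245165380041 x at tip end 587.8677846779092 ymax -23.073302540777984 rms 0.14683827325836737
[587.93936436 577.60224967]
top {'xy': [329.3, 201.0], 'score': 0.64}
scene {'xy': [312.2, 224.7], 'score': 0.85}
channel x at y=-22,-177: 587.101 577.336
```

View pics/ov2.png

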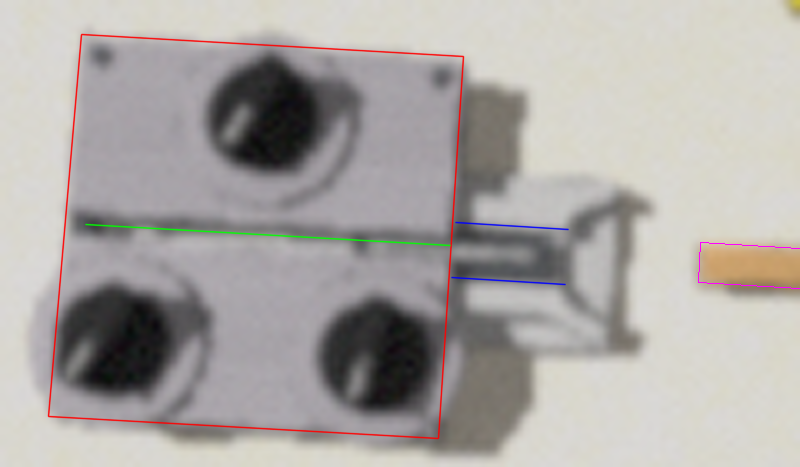

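{"fn": "servo_tool", "kwargs": {
  "moves": [
    [0,[0.3,0,0],[0,0,0]],
    [0,[0.3,0,0],[0,0,0]],
    [0,[0.2,0,0],[0,0,0]],
    [0,[0.2,0,0],[0,0,0]],
    [0,[0,0,0],[0,0,0]]
  ]
}}

```text
t: 14.0
position: [581.2, -125.7, -3.0]
tool_rot: [0.728, 0.685, -0.0, -0.0]
contact_force: [-0.3, 0.4, -1.3]
grip_width: 26.9
```

Run:
```python
from sk import *
o=readout.get_obs();print(o["t"],o["position"],o["contact_force"],o["ft_torque"],o["grip_width"])
L=look(("top","scene")); s=L["top"]
k=stickfit(s,28,(310,190,55,25)); print(np.polyval(k,[28,-127]))
# previous-tip triangulation
print("prev tip",tri([(s,(329.3,201.0)),(L["scene"],(312.2,224.7))]).round(1))
print("carrier near-end", onz(s,[(306.8,203.7)],32).round(1))
```

```text
14.0 [ 581.19496466 -125.68574873   -3.00595246] [-0.29308934  0.37084123 -1.29427284] [-0.03291568  0.04570789  0.02935208] 26.909549236500204
n 42 cols [310.         203.31404959] [351.         205.05343511] yaw -0.06236074730140131 x at tip end 590.5215468334569 ymax 29.952282293681836 rms 0.26018847785458793
[590.39964299 580.72117783]
prev tip [596.7 -21.6  20. ]
carrier near-end [[588.4  38.4  32. ]]
```

{"fn": "servo_tool", "kwargs": {
  "moves": [
    [0,[0.2,0,0],[0,0,0]],
    [0,[0.2,0,0],[0,0,0]],
    [0,[0.2,0,0],[0,0,0]],
    [0,[0.2,0,0],[0,0,0]],
    [0,[0.2,0,0],[0,0,0]]
  ]
}}

```text
t: 14.6
position: [584.3, -76.4, -3.0]
tool_rot: [0.729, 0.685, -0.0, 0.0]
contact_force: [0.2, -2.3, -0.1]
grip_width: 26.6
```

{"fn": "servo_tool", "kwargs": {
  "moves": [
    [0,[0.2,0,0],[0,0,0]],
    [0,[0.2,0,0],[0,0,0]],
    [0,[0.2,0,0],[0,0,0]],
    [0,[0,0,0],[0,0,0]]
  ]
}}

```text
t: 15.0
position: [586.2, -46.0, -3.0]
tool_rot: [0.729, 0.685, 0.0, -0.0]
contact_force: [-0.4, 0.0, -1.5]
grip_width: 26.4
```

{"fn": "servo_tool", "kwargs": {
  "moves": [
    [0,[0.1,0,0],[0,0,0]],
    [0,[0.1,0,0],[0,0,0]],
    [0,[0.1,0,0],[0,0,0]],
    [0,[0.1,0,0],[0,0,0]],
    [0,[0,0,0],[0,0,0]]
  ]
}}

```text
t: 15.5
position: [587.4, -26.8, -3.0]
tool_rot: [0.729, 0.685, 0.0, -0.0]
contact_force: [-0.7, -0.1, -0.2]
grip_width: 26.8
```

{"fn": "servo_tool", "kwargs": {
  "moves": [
    [0,[0.06,0,0],[0,0,0]],
    [0,[0.06,0,0],[0,0,0]],
    [0,[0,0,0],[0,0,0]]
  ]
}}

```text
t: 15.8
position: [587.8, -21.2, -3.0]
tool_rot: [0.729, 0.685, 0.0, -0.0]
contact_force: [0.0, -1.5, -1.1]
grip_width: 26.3
```

{"fn": "servo_tool", "kwargs": {
  "moves": [
    [0,[0.04,0,0],[0,0,0]],
    [0,[0.04,0,0],[0,0,0]],
    [0,[0,0,0],[0,0,0]]
  ]
}}

```text
t: 16.1
position: [588.1, -17.3, -3.0]
tool_rot: [0.729, 0.685, 0.0, -0.0]
contact_force: [0.0, -0.5, -1.3]
grip_width: 26.7
```

{"fn": "servo_tool", "kwargs": {
  "moves": [
    [0,[0.03,0,0],[0,0,0]],
    [0,[0.03,0,0],[0,0,0]],
    [0,[0,0,0],[0,0,0]]
  ]
}}

```text
t: 16.4
position: [588.4, -17.1, -2.6]
tool_rot: [0.729, 0.685, -0.001, 0.001]
contact_force: [-2.1, -19.9, 2.3]
grip_width: 26.6
```

{"fn": "servo_tool", "kwargs": {
  "moves": [
    [0,[-0.1,0,0],[0,0,0]],
    [0,[-0.4,0,0],[0,0,0]],
    [0,[-0.6,0,0],[0,0,0]],
    [0,[-0.6,0,0],[0,0,0]],
    [0,[-0.6,0,0],[0,0,0]],
    [0,[-0.6,0,0],[0,0,0]],
    [0,[-0.5,0,0],[0,0,0]],
    [0,[0,0,0],[0,0,0]]
  ]
}}

```text
t: 17.2
position: [577.4, -186.8, -3.0]
tool_rot: [0.73, 0.683, 0.0, 0.0]
contact_force: [-0.1, 1.4, -1.2]
grip_width: 26.9
```

Run:
```python
from h import *
L={c:optics.snapshot(c) for c in("top","scene")}
for c in L:
    for d in optics.pinpoint(c,"carrier"):
        w=onz(L[c],[d["xy"]],12)[0]; dx=w-[598,151,0]; print(c,round(d["score"],2),np.round(d["xy"],1),w.round(1),"local y",round(-.063*-dx[0]*1+dx[1]*.998,1),"lx",round(dx[0]-.063*dx[1],1))
c=L["top"]["image"][165:235,225:345]; cv2.imwrite("pics/home.png",cv2.resize(c,(800,467),interpolation=2))
rows([460,-175,10],1.5085,None,0)
```

```text
top 0.68 [237.9 146.1] [749.7 226.2  12. ] local y 84.6 lx 146.9
top 0.53 [246.8 262.5] [436.1 196.6  12. ] local y 35.3 lx -164.8
top 0.47 [341.4 154.3] [726.2 -56.5  12. ] local y -199.0 lx 141.3
scene 0.63 [342.6 257.8] [737.9 -54.5  12. ] local y -196.2 lx 152.8
scene 0.57 [325.7 179.4] [456.  188.9  12. ] local y 28.9 lx -144.4
scene 0.48 [412.8 213.9] [768.4 235.   12. ] local y 94.6 lx 165.1
t 17.4 pos [ 577.6 -183.2   -3.1] dist [-117.6    8.2   13.1] turn [-0. -0.  0.] F [ 0.5  0.2 -0.2] w 26.7 q [-0.38  0.71  1.63  0.    0.8  -0.32] n 3
[0, [0.01, -0.79, -0.09], [-0.0, -0.0, -0.0]]
[0, [0.0, -0.78, -0.08], [-0.0, -0.0, -0.0]]
[0, [0.01, -0.79, -0.09], [-0.0, -0.0, -0.0]]
end err [ 0.2 -0.1  0.1] [-0. -0.  0.]
```

View pics/home.png

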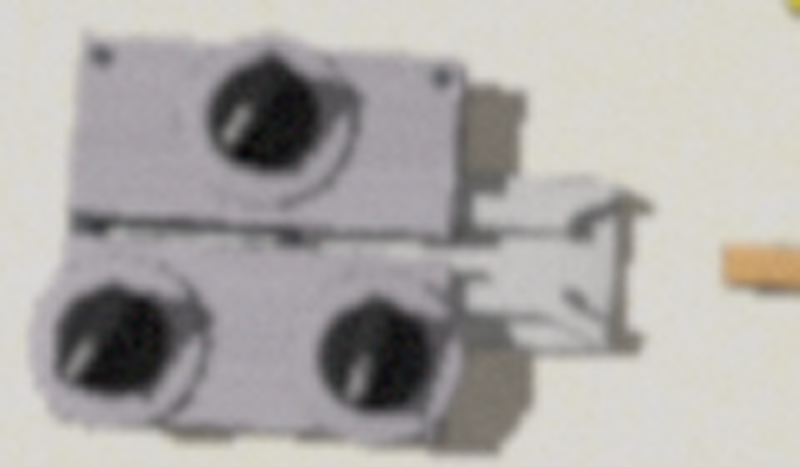

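{"fn": "servo_tool", "kwargs": {
  "moves": [
    [0,[0.01,-0.4,-0.25],[0,0,0]],
    [0,[0.01,-0.78,0],[0,0,0]],
    [0,[0,-0.78,0],[0,0,0]],
    [0,[0,-0.4,0],[0,0,0]],
    [0,[0,0,0.2],[0,0,0]],
    [0,[0,0,0.2],[0,0,0]],
    [0,[0,0,0.1],[0,0,0]],
    [0,[0,0,0.04],[0,0,0]],
    [0,[0,0,0],[0,0,0]]
  ]
}}

```text
t: 18.3
position: [460.1, -175.5, -18.0]
tool_rot: [0.729, 0.685, -0.0, -0.0]
contact_force: [-0.7, 0.5, -1.0]
grip_width: 26.6
```

{"fn": "servo_tool", "kwargs": {
  "moves": [
    [0,[0,0,0.03],[0,0,0]],
    [0,[0,0,0],[0,0,0]],
    [0.6,[0,0,0],[0,0,0]],
    [0.6,[0,0,0],[0,0,0]],
    [0.6,[0,0,0],[0,0,0]],
    [0.6,[0,0,-0.5],[0,0,0]],
    [0.6,[0,0,-0.9],[0,0,0]],
    [0.5,[0,0,-0.9],[0,0,0]],
    [0.5,[0,0,-0.8],[0,0,0]]
  ]
}}

```text
t: 19.2
position: [459.8, -175.7, 138.2]
tool_rot: [0.729, 0.685, 0.0, 0.0]
contact_force: [1.0, -0.3, -0.9]
grip_width: 42.9
```

Run:
```python
from h import *
print(readout.get_obs()["position"],readout.get_obs()["contact_force"])
# hover above cutter so the wrist camera sees the knobs: cutter centre ahead
s=optics.snapshot("wrist"); o=readout.get_obs(); r=R.from_quat(o["tool_rot"]); print("cam in tool",r.inv().apply(s["T"][:3,3]-o["position"]).round(1), r.inv().apply(s["T"][:3,2]).round(3))
rows([592,60,190],1.5085,None,0.4)
```

```text
[ 459.81140476 -175.70886666  138.18215452] [ 1.04175726 -0.32703359 -0.87563326]
cam in tool [  78.7   -1.9 -168.9] [-0.302 -0.008  0.953]
t 19.25 pos [ 462.5 -177.   143.9] dist [129.5 237.   46.1] turn [0.004 0.008 0.   ] F [ 4.3 -0.9  6.9] w 42.6 q [-0.46  0.32  1.85 -0.    0.96 -0.4 ] n 6
[0.4, [0.81, 0.38, -0.15], [0.001, 0.0, -0.0]]
[0.4, [0.82, 0.38, -0.16], [0.001, 0.001, -0.0]]
[0.4, [0.82, 0.39, -0.15], [0.001, 0.0, -0.0]]
[0.4, [0.81, 0.38, -0.15], [0.001, 0.0, -0.0]]
[0.4, [0.82, 0.38, -0.16], [0.0, 0.001, -0.0]]
[0.4, [0.81, 0.38, -0.15], [0.001, 0.0, -0.0]]
end err [0.1 0.  0.1] [0. 0. 0.]
```

{"fn": "servo_tool", "kwargs": {
  "moves": [
    [0.4,[0.9,0.38,-0.15],[0,0,0]],
    [0.4,[0.9,0.38,-0.16],[0,0,0]],
    [0.4,[0.9,0.38,-0.15],[0,0,0]],
    [0.4,[0.9,0.38,-0.15],[0,0,0]],
    [0.4,[0.9,0.38,-0.16],[0,0,0]],
    [0.4,[0.9,0.38,-0.15],[0,0,0]],
    [0.4,[0.4,0,0],[0,0,0]],
    [0.4,[0,0,0],[0,0,0]],
    [0.4,[0,0,0],[0,0,0]]
  ]
}}

```text
t: 20.15
position: [591.5, 106.3, 181.5]
tool_rot: [0.729, 0.685, -0.0, -0.0]
contact_force: [0.3, -1.4, -1.1]
grip_width: 33.9
```

Run:
```python
from fit import *
o=readout.get_obs();print(o["t"],o["position"],o["tool_rot"],o["joint_positions"].round(3))
L=look(("top","scene","wrist")); v=fitcutter(L,(598,151,-.063,78),("wrist",))
s=L["wrist"]
for n in("knob_a","knob_b","knob_c"):
    for x in optics.silhouettes("wrist",n)[:4]: print(n,round(x["score"],2),np.round(x["box"]),x["pixels"].sum())
print("pred grips",proj(s,fr(598,151,-.063,[(-45,-50,78),(-45,50,78),(45,0,78)])).round(1).tolist())
b=s["image"]; cv2.imwrite("pics/kw.png",b)
```

```text
20.15 [591.4964072  106.3430232  181.50783767] [ 7.28759565e-01  6.84769541e-01 -3.82689947e-04 -1.59581661e-04] [ 0.101  0.462  1.534 -0.     1.147  0.163]
wrist cutter 0.95 [0.9 1.7]
wrist cutter 0.67 [57.3 56.8]
wrist channel_mouth 0.92 [ 0.9 -0.9]
wrist channel_end 0.38 [  2.1 -71.8]
wrist knob_a_grip 0.62 [-2.2 -2.5]
wrist knob_b_grip 0.76 [-0.5  0.1]
wrist knob_c_grip 0.94 [-0.3  0.3]
cutter [ 5.96553e+02  1.49741e+02 -7.70000e-02  7.91510e+01]
knob_a 0.98 [229.  42.  62.  56.] 2522
knob_a 0.71 [234. 168.  60.  45.] 1956
knob_a 0.59 [347. 109.  55.  48.] 2250
knob_b 0.98 [229.  42.  62.  56.] 2522
knob_b 0.71 [234. 168.  60.  45.] 1956
knob_b 0.59 [347. 109.  55.  48.] 2250
knob_c 0.98 [229.  42.  62.  56.] 2522
knob_c 0.71 [234. 168.  60.  45.] 1956
knob_c 0.59 [347. 109.  55.  48.] 2250
pred grips [[265.4, 196.8], [259.5, 70.0], [375.3, 136.6]]
```

View pics/kw.png

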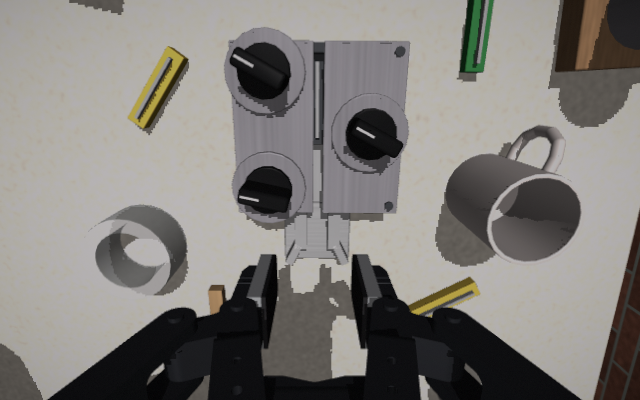

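Run:
```python
from h import *
s=optics.snapshot("wrist"); g=s["image"].mean(2)
for n,(l,t,w,h) in {"a":(234,168,60,45),"b":(229,42,62,56),"c":(347,109,55,48)}.items():
    m=np.zeros(g.shape,bool); hull=np.zeros(g.shape,np.uint8)
    X=[x for x in optics.silhouettes("wrist","knob_"+n) if abs(x["box"][0]-l)<8 and abs(x["box"][1]-t)<8][0]["pixels"].astype(np.uint8)
    dark=((g<60)&(X>0))
    er=cv2.morphologyEx(dark.astype(np.uint8),cv2.MORPH_CLOSE,np.ones((9,9)))
    er=cv2.erode(er,np.ones((3,3)))
    st=((g>110)&(er>0)).astype(np.uint8)
    k,lab,stt,cen=cv2.connectedComponentsWithStats(st); 
    if k<2: print(n,"none"); continue
    i=1+stt[1:,4].argmax(); ys,xs=np.nonzero(lab==i)
    W=onz(s,np.c_[xs,ys],86)[:,:2]; c,d=W.mean(0),np.linalg.svd(W-W.mean(0))[2][0]; ext=np.ptp((W-c)@d)
    D=onz(s,np.argwhere(dark)[:,::-1],86)[:,:2]
    # dark blob extent: bar ends by farthest from axis
    print(n,"stripe px",cen[i].round(1),stt[i,4],"world",c.round(1),"yaw",np.arctan2(d[1],d[0]).round(3),"len",ext.round(1))
for n,p in (("a",[(240,201),(290,201)]),("b",[(232,60),(288,80)]),("c",[(357,127),(402,152)])): pass
im=s["image"]; C=[cv2.resize(im[y:y+70,x:x+70],(400,400),interpolation=2) for x,y in((229,155),(225,36),(340,100))]
G=np.hstack(C)[:, :]; G=cv2.resize(np.clip(G.astype(float)*1.8,0,255).astype(np.uint8),(798,266)); cv2.imwrite("pics/kz.png",G)
```

```text
a stripe px [248.4 199.4] 50 world [537.4 105.8] yaw -0.285 len 15.8
b stripe px [242.7  61.8] 72 world [546.  210.6] yaw -0.575 len 15.4
c stripe px [364.6 133.6] 53 world [633.7 153. ] yaw -0.552 len 15.1
```

Run:
```python
from h import *
rows([548.8,103.7,120],2.88,None,0.4)
```

```text
t 20.95 pos [591.8 106.5 182. ] dist [-43.   -2.8 -62. ] turn [ 0.    -0.     1.372] F [ 0.3 -0.1  0.6] w 34.5 q [ 0.1   0.46  1.53 -0.    1.15  0.16] n 10
[0.4, [-0.01, -0.09, 0.12], [-0.0, -0.0, -0.087]]
[0.4, [-0.0, -0.08, 0.13], [-0.0, -0.0, -0.088]]
[0.4, [0.01, -0.09, 0.12], [-0.0, -0.0, -0.087]]
[0.4, [0.03, -0.08, 0.13], [-0.0, -0.0, -0.087]]
[0.4, [0.03, -0.08, 0.12], [-0.0, -0.0, -0.088]]
[0.4, [0.05, -0.07, 0.12], [-0.0, -0.0, -0.087]]
[0.4, [0.05, -0.07, 0.13], [-0.0, -0.0, -0.087]]
[0.4, [0.07, -0.06, 0.12], [-0.0, -0.0, -0.088]]
[0.4, [0.07, -0.05, 0.13], [-0.0, -0.0, -0.087]]
[0.4, [0.07, -0.04, 0.12], [-0.0, -0.0, -0.087]]
end err [-0.1  0.2  0. ] [ 0.    -0.     0.001]
```

{"fn": "servo_tool", "kwargs": {
  "moves": [
    [0.4,[-0.01,-0.09,0.12],[0,0,-0.087]],
    [0.4,[0,-0.08,0.13],[0,0,-0.088]],
    [0.4,[0.01,-0.09,0.12],[0,0,-0.087]],
    [0.4,[0.03,-0.08,0.13],[0,0,-0.087]],
    [0.4,[0.03,-0.08,0.12],[0,0,-0.088]],
    [0.4,[0.05,-0.07,0.12],[0,0,-0.087]],
    [0.4,[0.05,-0.07,0.13],[0,0,-0.087]],
    [0.4,[0.07,-0.06,0.12],[0,0,-0.088]],
    [0.4,[0.07,-0.05,0.13],[0,0,-0.087]],
    [0.4,[0.07,-0.04,0.12],[0,0,-0.087]]
  ]
}}

```text
t: 21.95
position: [548.7, 103.5, 119.7]
tool_rot: [0.128, 0.992, 0.0, -0.0]
contact_force: [0.0, -0.0, -0.8]
grip_width: 33.7
```

{"fn": "servo_tool", "kwargs": {
  "moves": [
    [0.4,[0,0,0.5],[0,0,0]],
    [0.4,[0,0,0.5],[0,0,0]],
    [0.4,[0,0,0.5],[0,0,0]],
    [0.4,[0,0,0.26],[0,0,0]],
    [0.4,[0,0,0],[0,0,0]],
    [0.4,[0,0,0],[0,0,0]]
  ]
}}

```text
t: 22.55
position: [549.4, 103.5, 32.7]
tool_rot: [0.131, 0.991, 0.0, 0.0]
contact_force: [-0.2, -0.7, -0.2]
grip_width: 34.1
```

{"fn": "servo_tool", "kwargs": {
  "moves": [
    [0,[0,0,0],[0,0,0]],
    [0,[0,0,0],[0,0,0]],
    [0,[0,0,0],[0,0,0]],
    [0,[0,0,0],[0,0,0]]
  ],
  "force": 60
}}

```text
t: 22.95
position: [549.8, 104.1, 33.4]
tool_rot: [0.131, 0.991, 0.001, 0.001]
contact_force: [-0.2, 6.4, 6.0]
grip_width: 12.9
```

Run:
```python
from h import *
o=readout.get_obs();print({k:np.round(v,3) for k,v in o.items()})
```

```text
{'t': np.float64(22.95), 'joint_positions': array([ 1.040e-01,  5.910e-01,  1.752e+00,  1.000e-03,  7.970e-01,
       -1.205e+00]), 'joint_velocities': array([-0.001,  0.   , -0.003, -0.002, -0.001,  0.   ]), 'tau': array([-2.8010e+00, -5.2897e+01, -2.0079e+01, -8.4400e-01, -1.0000e-01,
        3.5000e-02]), 'position': array([549.834, 104.067,  33.381]), 'tool_rot': array([0.131, 0.991, 0.001, 0.001]), 'contact_force': array([-0.21 ,  6.357,  5.951]), 'ft_torque': array([0.677, 0.091, 0.004]), 'grip_width': np.float64(12.907)}
```

{"fn": "servo_tool", "kwargs": {
  "moves": [
    [0,[0,0,0],[0,0,0.09]],
    [0,[0,0,0],[0,0,0.09]],
    [0,[0,0,0],[0,0,0.09]],
    [0,[0,0,0],[0,0,0.09]],
    [0,[0,0,0],[0,0,0.09]],
    [0,[0,0,0],[0,0,0.09]],
    [0,[0,0,0],[0,0,0.09]],
    [0,[0,0,0],[0,0,0.09]],
    [0,[0,0,0],[0,0,0.09]],
    [0,[0,0,0],[0,0,0.09]]
  ]
}}

```text
t: 23.95
position: [549.7, 104.1, 33.4]
tool_rot: [0.745, 0.667, 0.001, 0.0]
contact_force: [-1.3, 5.6, 7.0]
grip_width: 13.2
```

```bash
cat > st.py <<'E'
from h import *
o=readout.get_obs(); x=R.from_quat(o["tool_rot"]).apply([1,0,0]); print(round(o["t"],2),"yaw",np.arctan2(x[1],x[0]).round(3),"pos",o["position"].round(1),"F",o["contact_force"].round(1),"M",o["ft_torque"].round(2),"w",round(o["grip_width"],1),"q6",o["joint_positions"][5].round(3),"tau6",o["tau"][5].round(2))
E
python3 st.py
```

```text
23.95 yaw 1.46 pos [549.7 104.1  33.4] F [-1.3  5.6  7. ] M [0.82 0.39 0.08] w 13.2 q6 0.214 tau6 -2.22
```

{"fn": "servo_tool", "kwargs": {
  "moves": [
    [0,[0,0,0],[0,0,0.09]],
    [0,[0,0,0],[0,0,0.09]],
    [0,[0,0,0],[0,0,0.09]],
    [0,[0,0,0],[0,0,0.09]],
    [0,[0,0,0],[0,0,0.09]],
    [0,[0,0,0],[0,0,0]]
  ]
}}

```text
t: 24.55
position: [549.7, 104.1, 33.4]
tool_rot: [0.93, 0.368, 0.001, -0.0]
contact_force: [-1.1, 4.9, 7.6]
grip_width: 12.7
```

```bash
python3 st.py
```

```text
24.55 yaw 0.753 pos [549.7 104.1  33.4] F [-1.1  4.9  7.6] M [ 0.92  0.36 -0.13] w 12.7 q6 0.92 tau6 1.72
```

{"fn": "servo_tool", "kwargs": {
  "moves": [
    [0,[0,0,0],[0,0,0.03]],
    [0,[0,0,0],[0,0,0.03]],
    [0,[0,0,0],[0,0,0]]
  ]
}}

```text
t: 24.85
position: [549.7, 104.1, 33.4]
tool_rot: [0.945, 0.326, 0.001, 0.0]
contact_force: [-2.0, 5.2, 7.3]
grip_width: 12.9
```

```bash
python3 st.py
```

```text
24.85 yaw 0.664 pos [549.7 104.1  33.4] F [-2.   5.2  7.3] M [0.99 0.4  0.71] w 12.9 q6 1.01 tau6 1.34
```

{"fn": "servo_tool", "kwargs": {
  "moves": [
    [0,[0,0,0],[0,0,0.02]],
    [0,[0,0,0],[0,0,0.01]],
    [0,[0,0,0],[0,0,0]]
  ]
}}

```text
t: 25.15
position: [549.5, 103.9, 33.4]
tool_rot: [0.952, 0.305, 0.001, 0.0]
contact_force: [-2.3, 3.8, 9.0]
grip_width: 12.8
```

```bash
python3 st.py
```

```text
25.15 yaw 0.62 pos [549.5 103.9  33.4] F [-2.3  3.8  9. ] M [0.7  0.49 1.42] w 12.8 q6 1.055 tau6 1.64
```

{"fn": "servo_tool", "kwargs": {
  "moves": [
    [0.4,[0,0,0],[0,0,0]],
    [0.4,[0,0,0],[0,0,0]],
    [0.4,[0,0,-0.4],[0,0,0]],
    [0.4,[0,0,-0.8],[0,0,0]],
    [0.4,[0,0,0],[0,0,0]]
  ]
}}

```text
t: 25.65
position: [551.5, 103.6, 96.4]
tool_rot: [0.953, 0.304, 0.004, 0.001]
contact_force: [1.7, -0.0, -0.6]
grip_width: 34.0
```

```bash
python3 st.py
python3 - <<'E'
from h import *
rows([556.5,203.7,95],2.55,15,0.4)
E
```

```text
25.65 yaw 0.617 pos [551.5 103.6  96.4] F [ 1.7 -0.  -0.6] M [-0.01 -0.03 -0.01] w 34.0 q6 1.057 tau6 -0.0
t 25.65 pos [551.5 103.6  96.4] dist [  5.  100.1  -1.4] turn [-0.007  0.004  1.933] F [ 1.7 -0.  -0.6] w 34.0 q [ 0.1   0.49  1.72 -0.    0.92  1.06] n 15
[0.4, [0.08, -0.11, 0.0], [0.0, -0.0, -0.082]]
[0.4, [0.1, -0.09, 0.0], [0.001, -0.0, -0.082]]
[0.4, [0.1, -0.08, 0.01], [0.0, -0.0, -0.082]]
[0.4, [0.12, -0.06, -0.0], [0.0, -0.0, -0.082]]
[0.4, [0.12, -0.06, 0.0], [0.001, -0.0, -0.082]]
[0.4, [0.13, -0.03, 0.0], [0.0, -0.0, -0.082]]
[0.4, [0.14, -0.02, 0.0], [0.001, -0.0, -0.082]]
[0.4, [0.13, 0.0, 0.01], [-0.0, -0.0, -0.082]]
[0.4, [0.13, 0.02, -0.0], [0.0, -0.0, -0.082]]
[0.4, [0.13, 0.03, 0.0], [0.001, -0.0, -0.082]]
[0.4, [0.12, 0.05, 0.0], [0.0, -0.0, -0.083]]
[0.4, [0.12, 0.07, 0.01], [0.0, -0.0, -0.082]]
[0.4, [0.11, 0.08, -0.0], [0.001, -0.0, -0.082]]
[0.4, [0.09, 0.09, -0.0], [0.0, -0.0, -0.082]]
[0.4, [0.09, 0.11, 0.0], [0.001, -0.0, -0.082]]
end err [ 0.1 -0.2 -0.1] [ 0.    -0.001 -0.   ]
```

{"fn": "servo_tool", "kwargs": {
  "moves": [
    [0.4,[0.08,-0.11,0],[0,0,-0.082]],
    [0.4,[0.1,-0.09,0],[0,0,-0.082]],
    [0.4,[0.1,-0.08,0],[0,0,-0.082]],
    [0.4,[0.12,-0.06,0],[0,0,-0.082]],
    [0.4,[0.12,-0.06,0],[0,0,-0.082]],
    [0.4,[0.13,-0.03,0],[0,0,-0.082]],
    [0.4,[0.14,-0.02,0],[0,0,-0.082]],
    [0.4,[0.13,0,0],[0,0,-0.082]],
    [0.4,[0.13,0.02,0],[0,0,-0.082]],
    [0.4,[0.13,0.03,0],[0,0,-0.082]]
  ]
}}

```text
t: 26.65
position: [552.0, 170.2, 91.7]
tool_rot: [0.578, 0.816, -0.0, -0.0]
contact_force: [-0.7, 0.5, -0.4]
grip_width: 34.1
```

{"fn": "servo_tool", "kwargs": {
  "moves": [
    [0.4,[0.12,0.05,0],[0,0,-0.083]],
    [0.4,[0.12,0.07,0],[0,0,-0.082]],
    [0.4,[0.11,0.08,0],[0,0,-0.082]],
    [0.4,[0.09,0.09,0],[0,0,-0.082]],
    [0.4,[0.09,0.11,0],[0,0,-0.082]],
    [0.4,[0,0,0],[0,0,0]],
    [0.4,[0,0,0],[0,0,0]]
  ]
}}

```text
t: 27.35
position: [553.6, 203.6, 91.7]
tool_rot: [0.293, 0.956, -0.0, -0.0]
contact_force: [0.6, -0.5, 0.2]
grip_width: 34.0
```

```bash
python3 st.py
python3 - <<'E'
from h import *
rows([556.5,203.7,34],2.55,3,0.4)
E
```

```text
27.35 yaw 2.547 pos [553.6 203.6  91.7] F [ 0.6 -0.5  0.2] M [ 0.04 -0.    0.03] w 34.0 q6 -0.703 tau6 -0.26
t 27.35 pos [553.6 203.6  91.7] dist [  2.9   0.1 -57.7] turn [ 0.    -0.     0.003] F [ 0.6 -0.5  0.2] w 34.0 q [ 0.27  0.55  1.64 -0.    0.95 -0.7 ] n 3
[0.4, [-0.02, 0.01, 0.38], [-0.0, -0.0, -0.001]]
[0.4, [-0.01, 0.01, 0.39], [-0.0, -0.0, -0.0]]
[0.4, [-0.02, 0.01, 0.38], [-0.0, -0.0, -0.001]]
end err [-0.   0.2 -0.2] [ 0. -0. -0.]
```

{"fn": "servo_tool", "kwargs": {
  "moves": [
    [0.4,[-0.02,0.01,0.38],[0,0,0]],
    [0.4,[-0.02,0.01,0.39],[0,0,0]],
    [0.4,[-0.01,0.01,0.38],[0,0,0]],
    [0.4,[0,0,0],[0,0,0]],
    [0.4,[0,0,0],[0,0,0]],
    [0,[0,0,0],[0,0,0]],
    [0,[0,0,0],[0,0,0]],
    [0,[0,0,0],[0,0,0]],
    [0,[0,0,0],[0,0,0]]
  ]
}}

```text
t: 28.25
position: [557.2, 203.7, 35.7]
tool_rot: [0.291, 0.957, 0.0, 0.001]
contact_force: [-2.1, -1.5, 7.1]
grip_width: 12.9
```

```bash
python3 st.py
```

```text
28.25 yaw 2.55 pos [557.2 203.7  35.7] F [-2.1 -1.5  7.1] M [-0.29  0.29 -0.08] w 12.9 q6 -0.707 tau6 -0.1
```

{"fn": "servo_tool", "kwargs": {
  "moves": [
    [0,[0,0,0],[0,0,0.09]],
    [0,[0,0,0],[0,0,0.09]],
    [0,[0,0,0],[0,0,0.09]],
    [0,[0,0,0],[0,0,0.09]],
    [0,[0,0,0],[0,0,0.09]],
    [0,[0,0,0],[0,0,0.09]],
    [0,[0,0,0],[0,0,0.09]],
    [0,[0,0,0],[0,0,0.09]],
    [0,[0,0,0],[0,0,0.09]],
    [0,[0,0,0],[0,0,0.09]]
  ]
}}

```text
t: 29.25
position: [556.5, 203.4, 35.7]
tool_rot: [0.844, 0.536, -0.0, 0.0]
contact_force: [-5.5, -2.6, 10.0]
grip_width: 12.9
```

{"fn": "servo_tool", "kwargs": {
  "moves": [
    [0,[0,0,0],[0,0,0.09]],
    [0,[0,0,0],[0,0,0.09]],
    [0,[0,0,0],[0,0,0.08]],
    [0,[0,0,0],[0,0,0.03]],
    [0,[0,0,0],[0,0,0]]
  ]
}}

```text
t: 29.75
position: [556.2, 203.6, 35.7]
tool_rot: [0.943, 0.333, -0.0, -0.0]
contact_force: [-6.5, -2.9, 11.0]
grip_width: 13.1
```

```bash
python3 st.py
```

```text
29.75 yaw 0.68 pos [556.2 203.6  35.7] F [-6.5 -2.9 11. ] M [-0.44  1.16 -0.14] w 13.1 q6 1.164 tau6 0.57
```

{"fn": "servo_tool", "kwargs": {
  "moves": [
    [0,[0,0,0],[0,0,0.02]],
    [0,[0,0,0],[0,0,0.02]],
    [0,[0,0,0],[0,0,0.01]],
    [0,[0,0,0],[0,0,0]]
  ]
}}

```text
t: 30.15
position: [556.3, 203.6, 35.8]
tool_rot: [0.954, 0.298, -0.0, 0.001]
contact_force: [-6.5, -1.6, 10.8]
grip_width: 12.8
```

```bash
python3 st.py
```

```text
30.15 yaw 0.606 pos [556.3 203.6  35.8] F [-6.5 -1.6 10.8] M [-0.31  1.16  1.6 ] w 12.8 q6 1.239 tau6 1.84
```

Knob b at its stop (moment 1.6 N m). On to knob c.

{"fn": "servo_tool", "kwargs": {
  "moves": [
    [0.4,[0,0,0],[0,0,0]],
    [0.4,[0,0,0],[0,0,0]],
    [0.4,[0,0,-0.4],[0,0,0]],
    [0.4,[0,0,-0.8],[0,0,0]],
    [0.4,[0,0,0],[0,0,0]],
    [0.4,[0,0,0],[0,0,0]]
  ]
}}

```text
t: 30.75
position: [557.1, 203.8, 95.2]
tool_rot: [0.955, 0.297, 0.001, -0.0]
contact_force: [-0.6, -1.3, -0.9]
grip_width: 34.4
```

Run:
```python
from h import *
rows([642.5,147.5,95],2.58,15,0.4)
```

```text
t 30.75 pos [557.1 203.8  95.2] dist [ 85.4 -56.3  -0.2] turn [-2.000e-03  1.000e-03  1.977e+00] F [-0.6 -1.3 -0.9] w 34.4 q [0.27 0.55 1.63 0.   0.96 1.24] n 15
[0.4, [0.05, 0.13, 0.0], [0.0, -0.0, -0.084]]
[0.4, [0.04, 0.13, 0.0], [0.0, -0.0, -0.084]]
[0.4, [0.01, 0.13, 0.0], [0.0, -0.0, -0.084]]
[0.4, [0.0, 0.14, 0.0], [0.0, -0.0, -0.084]]
[0.4, [-0.02, 0.14, 0.0], [0.0, -0.0, -0.084]]
[0.4, [-0.04, 0.13, 0.0], [0.001, 0.0, -0.084]]
[0.4, [-0.05, 0.12, 0.0], [-0.0, -0.0, -0.083]]
[0.4, [-0.07, 0.12, 0.0], [-0.0, -0.0, -0.084]]
[0.4, [-0.08, 0.11, 0.0], [-0.0, -0.0, -0.084]]
[0.4, [-0.1, 0.09, 0.0], [-0.0, -0.0, -0.084]]
[0.4, [-0.11, 0.08, 0.0], [0.0, -0.0, -0.084]]
[0.4, [-0.12, 0.07, 0.0], [0.0, -0.0, -0.084]]
[0.4, [-0.13, 0.05, 0.0], [0.0, -0.0, -0.084]]
[0.4, [-0.13, 0.03, 0.0], [0.0, -0.0, -0.084]]
[0.4, [-0.13, 0.02, 0.0], [0.001, -0.0, -0.084]]
end err [ 0.1 -0.3 -0.2] [ 0.    -0.001 -0.   ]
```

{"fn": "servo_tool", "kwargs": {
  "moves": [
    [0.4,[0.05,0.13,0],[0,0,-0.084]],
    [0.4,[0.04,0.13,0],[0,0,-0.084]],
    [0.4,[0.01,0.13,0],[0,0,-0.084]],
    [0.4,[0,0.14,0],[0,0,-0.084]],
    [0.4,[-0.02,0.14,0],[0,0,-0.084]],
    [0.4,[-0.04,0.13,0],[0,0,-0.084]],
    [0.4,[-0.05,0.12,0],[0,0,-0.083]],
    [0.4,[-0.07,0.12,0],[0,0,-0.084]],
    [0.4,[-0.08,0.11,0],[0,0,-0.084]],
    [0.4,[-0.1,0.09,0],[0,0,-0.084]]
  ]
}}

```text
t: 31.75
position: [613.1, 165.9, 93.0]
tool_rot: [0.571, 0.821, -0.001, -0.001]
contact_force: [-0.1, 0.2, 0.1]
grip_width: 34.0
```

{"fn": "servo_tool", "kwargs": {
  "moves": [
    [0.4,[-0.11,0.08,0],[0,0,-0.084]],
    [0.4,[-0.12,0.07,0],[0,0,-0.084]],
    [0.4,[-0.13,0.05,0],[0,0,-0.084]],
    [0.4,[-0.13,0.03,0],[0,0,-0.084]],
    [0.4,[-0.13,0.02,0],[0,0,-0.084]],
    [0.4,[0,0,0],[0,0,0]],
    [0.4,[0,0,0],[0,0,0]]
  ]
}}

```text
t: 32.45
position: [641.4, 147.7, 93.5]
tool_rot: [0.279, 0.96, -0.0, -0.001]
contact_force: [0.4, 0.9, 0.4]
grip_width: 34.1
```

```bash
python3 st.py
python3 - <<'E'
from h import *
rows([642.5,147.5,34],2.58,3,0.4)
E
```

```text
32.45 yaw 2.577 pos [641.4 147.7  93.5] F [0.4 0.9 0.4] M [ 0.01 -0.01  0.  ] w 34.1 q6 -0.85 tau6 -0.32
t 32.45 pos [641.4 147.7  93.5] dist [  1.1  -0.2 -59.5] turn [ 0.    -0.002  0.003] F [0.4 0.9 0.4] w 34.1 q [ 0.16  0.66  1.44  0.    1.05 -0.85] n 3
[0.4, [-0.01, 0.0, 0.4], [-0.0, -0.0, -0.001]]
[0.4, [-0.0, 0.01, 0.39], [-0.0, -0.001, -0.0]]
[0.4, [-0.01, 0.0, 0.4], [-0.001, 0.0, -0.001]]
end err [ 0.1 -0.   0. ] [-0.     0.001  0.   ]
```

{"fn": "servo_tool", "kwargs": {
  "moves": [
    [0.4,[-0.01,0,0.4],[0,0,0]],
    [0.4,[0,0.01,0.39],[0,0,0]],
    [0.4,[-0.01,0,0.38],[0,0,0]],
    [0.4,[0,0,0],[0,0,0]],
    [0.4,[0,0,0],[0,0,0]],
    [0,[0,0,0],[0,0,0]],
    [0,[0,0,0],[0,0,0]],
    [0,[0,0,0],[0,0,0]],
    [0,[0,0,0],[0,0,0]]
  ]
}}

```text
t: 33.35
position: [643.5, 147.6, 37.4]
tool_rot: [0.277, 0.961, 0.0, 0.001]
contact_force: [-2.6, -1.4, 6.5]
grip_width: 12.4
```

```bash
python3 st.py
```

```text
33.35 yaw 2.58 pos [643.5 147.6  37.4] F [-2.6 -1.4  6.5] M [-0.26  0.46 -0.02] w 12.4 q6 -0.854 tau6 -0.02
```

{"fn": "servo_tool", "kwargs": {
  "moves": [
    [0,[0,0,0],[0,0,0.09]],
    [0,[0,0,0],[0,0,0.09]],
    [0,[0,0,0],[0,0,0.09]],
    [0,[0,0,0],[0,0,0.09]],
    [0,[0,0,0],[0,0,0.09]],
    [0,[0,0,0],[0,0,0.09]],
    [0,[0,0,0],[0,0,0.09]],
    [0,[0,0,0],[0,0,0.09]],
    [0,[0,0,0],[0,0,0.09]],
    [0,[0,0,0],[0,0,0.09]]
  ]
}}

```text
t: 34.35
position: [642.8, 147.3, 37.3]
tool_rot: [0.836, 0.548, -0.0, 0.0]
contact_force: [-6.3, -2.8, 9.2]
grip_width: 12.9
```

{"fn": "servo_tool", "kwargs": {
  "moves": [
    [0,[0,0,0],[0,0,0.09]],
    [0,[0,0,0],[0,0,0.09]],
    [0,[0,0,0],[0,0,0.09]],
    [0,[0,0,0],[0,0,0.03]],
    [0,[0,0,0],[0,0,0.02]],
    [0,[0,0,0],[0,0,0]]
  ]
}}

```text
t: 34.95
position: [642.6, 147.5, 37.3]
tool_rot: [0.945, 0.326, -0.0, 0.0]
contact_force: [-7.9, -2.4, 10.1]
grip_width: 12.9
```

```bash
python3 st.py
```

```text
34.95 yaw 0.663 pos [642.6 147.5  37.3] F [-7.9 -2.4 10.1] M [-0.4   1.31  0.21] w 12.9 q6 1.063 tau6 0.62
```

{"fn": "servo_tool", "kwargs": {
  "moves": [
    [0,[0,0,0],[0,0,0.02]],
    [0,[0,0,0],[0,0,0.015]],
    [0,[0,0,0],[0,0,0]]
  ]
}}

```text
t: 35.25
position: [642.6, 147.4, 37.4]
tool_rot: [0.954, 0.301, -0.0, 0.001]
contact_force: [-7.6, -2.2, 10.4]
grip_width: 13.0
```

```bash
python3 st.py
```

```text
35.25 yaw 0.612 pos [642.6 147.4  37.4] F [-7.6 -2.2 10.4] M [-0.29  1.26  1.58] w 13.0 q6 1.116 tau6 1.93
```

{"fn": "servo_tool", "kwargs": {
  "moves": [
    [0.4,[0,0,0],[0,0,0]],
    [0.4,[0,0,0],[0,0,0]],
    [0.4,[0,0,-0.4],[0,0,0]],
    [0.4,[0,0,-0.9],[0,0,0]],
    [0.4,[0,0,-0.9],[0,0,0]],
    [0.4,[0,0,-0.7],[0,0,0]],
    [0.4,[0,0,0],[0,0,0]],
    [0.4,[0,0,0],[0,0,0]]
  ]
}}

```text
t: 36.05
position: [643.3, 147.6, 181.4]
tool_rot: [0.954, 0.3, 0.001, 0.0]
contact_force: [0.5, 1.1, -0.1]
grip_width: 34.2
```

Run:
```python
from h import *
rows([592,100,182],1.51,10,0.4)
```

```text
t 36.05 pos [643.3 147.6 181.4] dist [-51.3 -47.6   0.6] turn [-0.001  0.001  0.901] F [ 0.5  1.1 -0.1] w 34.2 q [0.15 0.57 1.36 0.   1.21 1.12] n 10
[0.4, [-0.14, 0.02, -0.0], [0.0, -0.0, -0.057]]
[0.4, [-0.14, 0.01, -0.0], [0.0, -0.0, -0.058]]
[0.4, [-0.14, -0.01, -0.0], [0.0, -0.0, -0.057]]
[0.4, [-0.14, -0.02, -0.01], [0.0, -0.0, -0.057]]
[0.4, [-0.13, -0.03, 0.0], [0.0, -0.0, -0.058]]
[0.4, [-0.14, -0.04, 0.0], [0.0, -0.0, -0.057]]
[0.4, [-0.13, -0.06, 0.0], [0.001, -0.0, -0.058]]
[0.4, [-0.12, -0.06, -0.0], [-0.0, -0.0, -0.057]]
[0.4, [-0.12, -0.08, -0.0], [-0.0, -0.0, -0.057]]
[0.4, [-0.11, -0.08, -0.0], [-0.0, -0.001, -0.058]]
end err [-0.2  0.3  0.2] [ 0.001 -0.    -0.001]
```

{"fn": "servo_tool", "kwargs": {
  "moves": [
    [0.4,[-0.14,0.02,0],[0,0,-0.057]],
    [0.4,[-0.14,0.01,0],[0,0,-0.058]],
    [0.4,[-0.14,-0.01,0],[0,0,-0.057]],
    [0.4,[-0.14,-0.02,0],[0,0,-0.057]],
    [0.4,[-0.13,-0.03,0],[0,0,-0.058]],
    [0.4,[-0.14,-0.04,0],[0,0,-0.057]],
    [0.4,[-0.13,-0.06,0],[0,0,-0.058]],
    [0.4,[-0.12,-0.06,0],[0,0,-0.057]],
    [0.4,[-0.12,-0.08,0],[0,0,-0.057]],
    [0.4,[-0.11,-0.08,0],[0,0,-0.058]]
  ]
}}

```text
t: 37.05
position: [591.0, 99.4, 179.1]
tool_rot: [0.727, 0.687, -0.001, -0.001]
contact_force: [-0.2, -0.0, -0.6]
grip_width: 33.9
```

Run:
```python
from h import *
s=optics.snapshot("wrist"); g=s["image"].mean(2); t=optics.snapshot("top"); S=optics.snapshot("scene")
for n,p in {"a":(549.6,104),"b":(556.3,203.7),"c":(642.7,147.5)}.items():
    q=proj(s,[(*p,86)])[0]; print(n,q.round(1))
    m=np.zeros(g.shape,np.uint8); cv2.circle(m,tuple(int(v) for v in q),22,1,-1)
    dark=cv2.morphologyEx(((g<70)&(m>0)).astype(np.uint8),cv2.MORPH_CLOSE,np.ones((9,9))); dark=cv2.erode(dark,np.ones((3,3)))
    k,lab,stt,cen=cv2.connectedComponentsWithStats(((g>110)&(dark>0)).astype(np.uint8))
    if k>1:
        i=1+stt[1:,4].argmax(); ys,xs=np.nonzero(lab==i); W=onz(s,np.c_[xs,ys],86)[:,:2]; d=np.linalg.svd(W-W.mean(0))[2][0]
        print("  stripe",stt[i,4],"off",(W.mean(0)-p).round(1),"yaw",np.arctan2(*d[::-1]).round(3))
st=optics.silhouettes("scene","stick"); print([(round(x["score"],2),x["box"]) for x in st[:2]])
im=np.zeros((600,800,3),np.uint8); im[:300,:480]=cv2.resize(s["image"],(480,300)); im[300:,:480]=cv2.resize(t["image"],(480,300)); im[:200,480:]=cv2.resize(S["image"],(320,200)); im[200:600,480:]=cv2.resize(s["image"][20:260,200:392],(320,400),interpolation=2)
cv2.imwrite("pics/end.png",im)
```

```text
a [263.4 193. ]
  stripe 48 off [7.4 5.8] yaw -2.461
b [258.7  59.7]
  stripe 48 off [5.9 6. ] yaw -2.498
c [378.9 131.7]
  stripe 38 off [7.4 5. ] yaw -2.471
[(0.59, [232.9, 208.6, 50.7, 28.5])]
```

View pics/end.png

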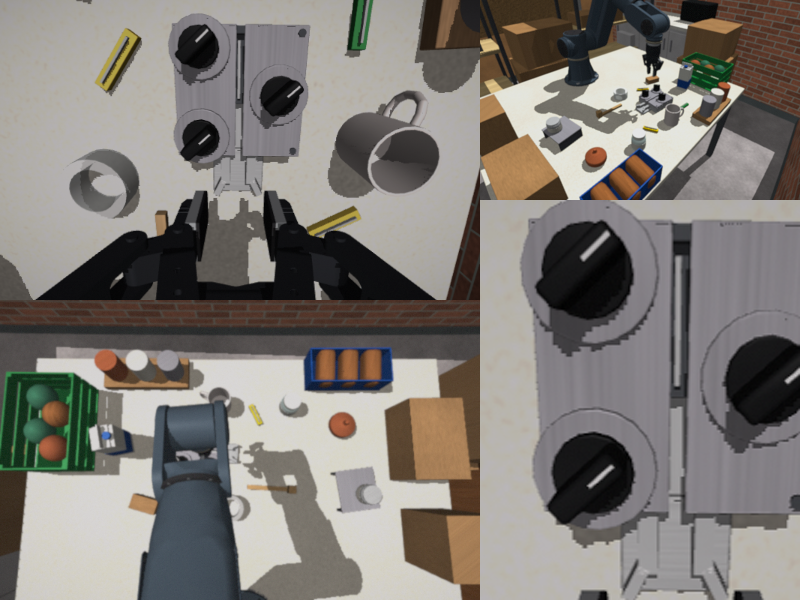

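```bash
python3 -c "
from rig import env,readout
o=readout.get_obs();print(o['t'],o['contact_force']);print(env.finish_job())"
```

```text
37.25 [0.11754119 0.47047286 0.5292429 ]
the job is handed in; nothing more can be done
None
```

The job is handed in at t = 37 s. The carrier is home, the stick is out and flat on the bench, and all three knobs are at their tight stops.

- **Stick and carrier:** I drew the stick out by its tip, took it by the handle and pushed the carrier along the channel. At the end stop the push force rose to 20 N with no further motion. The tip then stood at about cutter y = -12 mm, against -13 mm expected. In the last wrist picture the carrier's near end shows about 61 mm inside the deck edge (62 mm nominal). The robot did not touch the carrier.
- **Laying down:** The stick lies beside the channel, about 120 mm to the robot's side of its line.
- **Knobs:** I turned a, b and c clockwise until the wrist moment rose to 1.4–1.6 N m at the stop. In the last picture their bars lie at -2.46, -2.50 and -2.47 rad. With the cutter turned about -0.07 rad, 2.4 rad of travel gives -2.47.
- **Bystanders:** Nothing looked displaced in the last picture, but I did not measure each one.

**Disagreements:**
- The fingertips stand about 30 mm further back than the reported TCP. My first three closings on the stick therefore shut above it without touching anything, and I corrected for the offset from then on.
- The top and wrist cameras differed by about 2 mm and 0.015 rad on the cutter. I used the top camera's values for the insertion and the average of the two for the knobs.
- The network did not find the carrier inside the channel afterwards, so "home" rests on the force, the position and the view slot.

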